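Stopper the open can from the gravity lane

ROBOT

A 7-joint arm with a two-finger parallel gripper is mounted at the origin on the work surface. World frame = base frame: x ahead of the robot, y to its left, z up, the work surface at z = 0. Lengths are in m, angles in rad, forces in N, time in s.
With the tool pointing down it reaches from about 0.4 to 0.85 m from the base axis. Payload 10.4 kg.
Tool frame: the origin (TCP) lies on the front face of the gripper's body, between the roots of the fingers; the fingertips stand 70 mm ahead of it and the grasp point (between the pads) lies 51 mm ahead of it (grasp_offset is the distance from the TCP to the grasp point, in m); z points along the fingers, y is the direction in which the jaws open and shut (so a half turn about z gives the same grasp; the last joint's range is limited). The gripper opens to 87 mm and grips with 3 to 60 N. Pads are 19 mm wide; open, the fingers measure 117 mm over their backs; the gripper's body (75 mm by 190 mm) begins 51 mm behind the grasp point.
Start: joints at [1.08, 0.332, -0.065, 1.46, 0.022, 1.35, -0.088], TCP at [0.282, -0.558, 0.292] pointing down, gripper open.
Joint ranges: [-2.6, 2.6], [-0.5, 2.12], [-1.47, 1.34], [0.16, 2.42], [-1.27, 4.41], [0.06, 2.06], [-2.6, 2.6]. Speed limits (rad/s): [2.22, 2.22, 2.79, 2.79, 3.14, 3.14, 3.14].

INTERFACE

Orientations are given as a unit quaternion [x, y, z, w].
In Python, from bench import * gives the robot as it stands. The module is installed in compiled form; this text tells all that it offers.
- The arm moves only by the tool arm_command, never from a script. Its argument "commands" is a list of rows, each a list of 3 entries, a list of its own where there are three numbers: the opening in per cent of the stroke, from 0 (shut) to 100 (fully open), then the shift along the tool's x, y, z in m, then the turn, a rotation vector about the tool's x, y, z in rad. A call has exactly 10 rows; each row is the pose to reach, as a shift and turn from the pose commanded when the call began, along the tool's axes at that moment; what a row does not reach only later rows make up. A row lasts 1/12 s, in which the tool goes at most 41.7 mm and 7.16 degrees, less where a joint would pass 70% of its speed; a pose out of reach is approached as far as the arm can. A call with a gripper value outside its range is refused whole. The fingers move at their own pace and stop on an object; "squeeze" is the grip in N (left out, the last holds). Time passes only in rows, so rows that repeat a pose let the fingers close, or fill a call up. It gives the time, the measured TCP pose, the force and the opening at its end, in the units of the state.
- read_state(): the state, without advancing time (a new reading comes with each control period).
- camera(name): name is "scene" or "top" or "wrist"; returns a dict with "pixels" (384x512x3 uint8, red, green, blue), "fx", "fy", "cx", "cy" (pixels), "dist_coeffs" ([k1, k2, p1, p2, k3] as OpenCV has them; the pictures are not rectified), "rvec" (rotation vector, rad) and "tvec" (3), from world to camera coordinates, as OpenCV has them; the wrist camera has in their place "mount" (4x4, takes a point from camera to tool coordinates, whose origin is the TCP and whose axes are the flange's). Camera axes: x right, y down, z forward; pixel columns grow to the right and rows downward; lengths in m; the calibration is good to about 2 mm. A picture is of the moment at which its call begins: read the wrist's pose just before it. There is no depth.
- close_job(): hands the job in, once; it reports no verdict.
The state is a dict: "time": time; "joint_positions": joint angles; "joint_vel": joint speeds; "joint_torque": joint torques, N m; "ee_pos": TCP position; "eef_rot": TCP orientation; "ft_force": force on the tool from outside, world axes, zero at the start; "torque": the same for the moment, N m; "width": finger opening in m.
Only numpy, scipy, OpenCV 4.12 (cv2) and the standard library are available. Lean on these libraries where they do the work, as an engineer would, in place of code of your own. Each camera call takes 0.05 s, during which the arm holds its last target.

TASK

Take the front stopper out of the sloping feed lane, so that the next ones run down behind it, and close the open can with it: set it nose first in the can's leaning neck and press it fully home, until its flange sits flush on the rim all round, then let go. The neck is sprung and has a stiff seal inside, so keep pressing through the give until it stops hard. Leave the other stoppers in the lane and everything else on the bench where it is.

Things in the scene. Friction and masses are not known exactly. Their poses are not given: they have to be found in the camera images.
- stopper1: front (lowest) stopper in the lane at the start; black rubber, 88 mm long, 95 to 180 g. From origin (on axis, flange underside) along its z axis: tapered nose down to z -42 mm (diameter 42 mm at the root, 28 at the tip), round flange 60 mm diameter up to +8 mm, plain round grip knob 34 mm diameter from +8 to +46 mm. Hangs by its flange between the rails, axis square to their slope
- stopper2: second stopper in the lane, same shape and axes as stopper1; it starts 60 mm up the slope from it and runs down to the front by itself when the first is lifted out
- stopper3: third stopper in the lane, same shape and axes as stopper1, 60 mm up the slope behind the second
- lane: fixed steel feed lane, foot plate 262 x 90 mm. Origin on the bench below the front place; x level, up-lane; y across; z up. Two slippery rails, 47 mm slot between, rise along +x at 0.33 rad from level (stoppers' knobs lean to -x by 0.33). Side walls (72 mm over all) and the lower end lip stand 7 mm above the rails, below the flange tops. A stopper is free once lifted 50 mm
- lane_front (a point): the front place: point in the middle of the slot, level with the rail tops, 100 mm above the bench, where the front stopper's origin rests (within 2 mm); axes as the lane's
- can_open: the can to be closed: fixed grey metal can 150 x 100 mm, 115 mm high, on a foot plate 180 x 125 mm. Its empty steel neck rises from a sloped shoulder and leans 0.44 rad from vertical towards the can's -x. Low handle behind the neck, its top 141 mm above the bench. Origin on the bench under the middle, z up. Two like cans may have changed places
- neck_rim (a point): centre of the open mouth of that neck, on the rim plane, about 188 mm above the bench; z points out along the neck's axis, y is level. Bore 44 mm diameter, wall 6 mm, straight. It moves with the sprung neck. Home: the stopper's origin is at this point, both z axes in line, flange on the rim
- collar: the open can's neck tube, 56 mm outside diameter, 70 mm long; origin and axes as neck_rim. It is sprung along its axis: pushed in, it gives up to 12 mm (3 N at first, 7 N at the end), then stops hard; it springs back up when let go
- seal: stiff black seal disc, 41 mm diameter, inside the open neck; its top is 30 to 33 mm below the rim at the start. It takes about 9 N to push deeper and stays there. A stopper set in first stops on it with the flange 9 to 12 mm proud; pressed on, the neck gives, then the seal moves, then the flange meets the rim hard: a push of 20 to 25 N is right
- can_full: the other can, alike, fixed, already closed by a fixed stopper of the same kind; nothing is to be done with it. Origin on the bench under its middle, neck leaning to its -x
- paint_tin: bystander: tin 100 mm diameter, 120 mm tall; origin under its middle
- hammer: bystander: hammer lying on the bench, origin beneath it
- tape_roll: bystander: cardboard ring 90 mm diameter, 30 mm high; origin under its middle
- screwdriver: bystander: screwdriver lying on the bench, origin beneath it
- wrench: bystander: wrench lying on the bench, origin beneath it
- glue_bottle: bystander: white bottle 60 mm diameter, 160 mm tall; origin under its middle
- offcut: bystander: wood offcut 140 x 60 x 45 mm; origin under its middle
- brush: bystander: paint brush lying on the bench, origin beneath it
Not all that is in view belongs to the job. What is shaped like the stopper1 but blue or orange is not meant.

How it is judged:
By the outcome, as a careful person would: the job done as asked, in the order asked, and still so for the second after the job is handed in, with the robot touching nothing.
It also fails if it takes over 42 s, if anything falls off the work surface, if the arm or the gripper's body presses on something with over 40 N, if the wrist force passes 120 N, or if a joint passes its speed limit or range.

## Working session

There is one attempt and no reset: what is moved stays moved. The work goes in short steps, Python scripts to look and compute and a tool call to move; the robot and the scene stay as the last step left them, time stands still between calls to the robot, and variables do not carry over. Pictures are saved under pics/ and viewed, and the job is handed in when it is done.

Besides the shell and the picture viewer there is one more tool, called after "Emit:" as name(argument=value, ...) on one line, values as JSON. arm_command: Moves the arm, as the interface text tells. Its arguments: {"type":"object","properties":{"commands":{"type":"array","items":{"type":"array"}},"squeeze":{"type":"number"}},"required":["commands"]}

```bash
mkdir -p pics; cat > h.py <<'E'
from bench import *
import numpy as np, cv2
from scipy.spatial.transform import Rotation as R
def save(im,n): cv2.imwrite('pics/'+n,cv2.cvtColor(im,cv2.COLOR_RGB2BGR))
E
python3 - <<'E'
from h import *
import pickle
s=read_state();print(s)
d={}
for n in ['scene','top','wrist']:
    c=camera(n);d[n]=c;save(c['pixels'],n+'0.png');print({k:v for k,v in c.items() if k!='pixels'})
d['state']=s
pickle.dump(d,open('d0.pkl','wb'))
E
```

```text
{'time': 0.0, 'joint_positions': array([ 1.08042279,  0.33286979, -0.0647268 ,  1.46093296,  0.02160873,
        1.34985903, -0.08850645]), 'joint_vel': array([-0.00042308, -0.00160552, -0.00012018, -0.00052365, -0.00079202,
       -0.00013388, -0.00019378]), 'joint_torque': array([ 6.33471882e-04, -6.23250961e+01,  2.50170229e-02, -3.89888620e+01,
       -6.13421900e-02,  4.00051929e-02,  1.33434278e-04]), 'ee_pos': array([ 0.28170014, -0.55760785,  0.29145921]), 'eef_rot': array([ 9.72767895e-01,  2.31780396e-01, -1.88950842e-04, -6.60038444e-04]), 'ft_force': array([-0.14392514,  0.4829032 ,  0.76812075]), 'torque': array([-0.01896034, -0.0110641 , -0.00349561]), 'width': 0.08730606491487418}
{'fx': 413.28386415380595, 'fy': 413.28386415380595, 'cx': 255.28598230275747, 'cy': 188.0127807524289, 'dist_coeffs': array([0.00998819, 0.        , 0.        , 0.        , 0.        ]), 'rvec': array([ 1.8667511 ,  1.71360963, -0.61952941]), 'tvec': array([-0.06774976, -0.33956243,  1.81277242])}
{'fx': 363.92417776950845, 'fy': 363.92417776950845, 'cx': 249.91527614972404, 'cy': 192.43969220397128, 'dist_coeffs': array([0.03340701, 0.        , 0.        , 0.        , 0.        ]), 'rvec': array([ 2.11799827, -2.17156285,  0.17782707]), 'tvec': array([0.02047414, 0.57644888, 1.25412722])}
{'fx': 291.50758499437956, 'fy': 291.50758499437956, 'cx': 252.86513871229323, 'cy': 192.76925424261668, 'dist_coeffs': array([-0.06396005,  0.        ,  0.        ,  0.        ,  0.        ]), 'mount': array([[ 1.00701703e-03, -9.59100351e-01, -2.83064486e-01,
         7.67959114e-02],
       [ 9.99999448e-01,  1.05026862e-03, -1.04757886e-06,
        -1.11888226e-03],
       [ 2.98298481e-04, -2.83064329e-01,  9.59100879e-01,
        -9.17811085e-02],
       [ 0.00000000e+00,  0.00000000e+00,  0.00000000e+00,
         1.00000000e+00]])}
```

View pics/scene0.png

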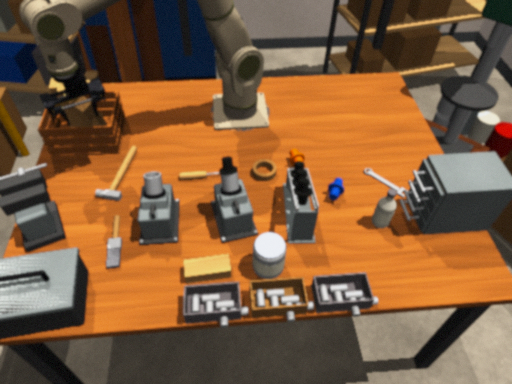

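View pics/top0.png

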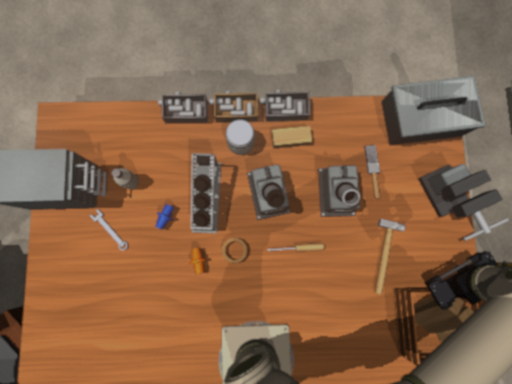

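View pics/wrist0.png

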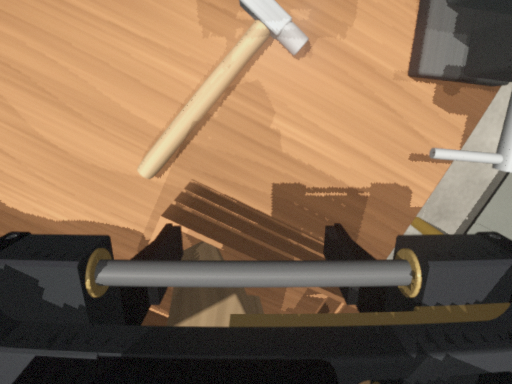

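```bash
python3 - <<'E'
from h import *
import pickle
d=pickle.load(open('d0.pkl','rb'))
a=cv2.resize(d['top']['pixels'][140:245,180:380],None,fx=4,fy=4,interpolation=cv2.INTER_CUBIC);save(a,'topz.png')
a=cv2.resize(d['scene']['pixels'][140:250,130:330],None,fx=4,fy=4,interpolation=cv2.INTER_CUBIC);save(a,'scz.png')
E
```

```text
(no output)
```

View pics/topz.png

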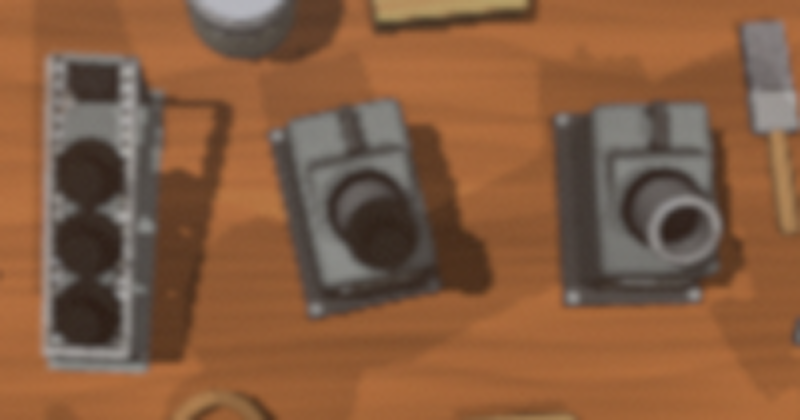

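View pics/scz.png

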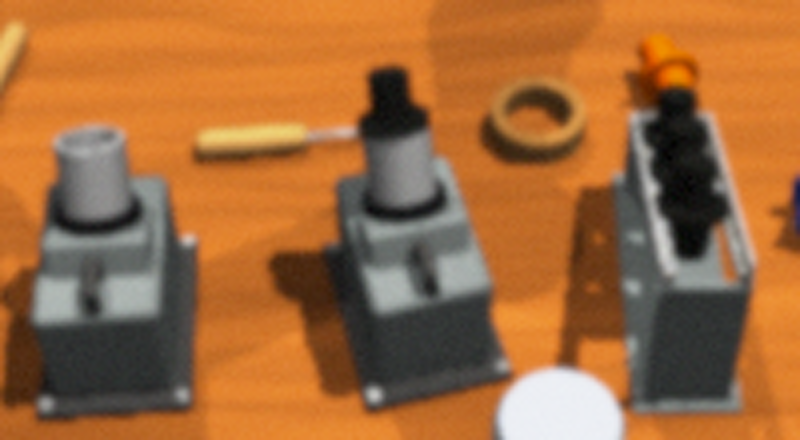

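```bash
cat >> h.py <<'E'
def ray(c,uv,T=None):
    K=np.array([[c['fx'],0,c['cx']],[0,c['fy'],c['cy']],[0,0,1]])
    p=cv2.undistortPoints(np.array(uv,float).reshape(-1,1,2),K,c['dist_coeffs'])[:,0]
    dd=np.c_[p,np.ones(len(p))]
    if T is None:
        Rm=cv2.Rodrigues(c['rvec'])[0]; return -Rm.T@c['tvec'], dd@Rm
    return T[:3,3], dd@T[:3,:3].T
def wT(c,s):
    M=np.eye(4);M[:3,:3]=R.from_quat(s['eef_rot']).as_matrix();M[:3,3]=s['ee_pos'];return M@c['mount']
def onz(c,uv,z,T=None):
    o,d=ray(c,uv,T); z=np.broadcast_to(z,len(d)); return o+d*((z-o[2])/d[:,2])[:,None]
def proj(c,P,T=None):
    K=np.array([[c['fx'],0,c['cx']],[0,c['fy'],c['cy']],[0,0,1]])
    if T is None: rv,tv=c['rvec'],c['tvec']
    else:
        I=np.linalg.inv(T); rv=cv2.Rodrigues(I[:3,:3])[0]; tv=I[:3,3]
    return cv2.projectPoints(np.array(P,float).reshape(-1,1,3),rv,tv,K,c['dist_coeffs'])[0][:,0]
def mid(a,b):
    # closest point of two rays
    (o1,d1),(o2,d2)=a,b; d1=d1[0];d2=d2[0]
    A=np.c_[d1,-d2]; t=np.linalg.lstsq(A,o2-o1,rcond=None)[0]
    p,q=o1+t[0]*d1,o2+t[1]*d2; return (p+q)/2,np.linalg.norm(p-q)
E
python3 - <<'E'
from h import *
import pickle
np.set_printoptions(precision=4,suppress=True)
d=pickle.load(open('d0.pkl','rb'))
t=d['top'];s=d['scene']
f=lambda X,Y:(180+X/4-.375,140+Y/4-.375)
g=lambda X,Y:(130+X/4-.375,140+Y/4-.375)
print('rim',mid(ray(t,f(685,227)),ray(s,g(90,137))))
print('rim z188',onz(t,f(685,227),.188))
print('can plate',onz(t,[f(562,120),f(572,298),f(695,296)],.008))
print('scene plate',onz(s,[g(46,405),g(183,396),g(190,240)],.008))
print('lane wall top', onz(t,[f(47,57),f(135,57)],.17), onz(t,[f(130,357),f(45,357)],.1))
print('knob', onz(t,[f(90,312)],.15), mid(ray(t,f(82,315)),ray(s,g(678,97))))
print('lane plate',onz(s,[g(640,405),g(738,405)],.005),onz(t,[f(160,92),f(147,370),f(47,368)],.005))
E
```

```text
rim (array([ 0.5335, -0.3101,  0.1916]), np.float64(0.00045996490131566283))
rim z188 [[ 0.534  -0.3113  0.188 ]]
can plate [[ 0.6619 -0.2569  0.008 ]
 [ 0.4963 -0.2568  0.008 ]
 [ 0.4954 -0.3685  0.008 ]]
scene plate [[ 0.6579 -0.3676  0.008 ]
 [ 0.658  -0.2568  0.008 ]
 [ 0.492  -0.2562  0.008 ]]
lane wall top [[0.6893 0.1955 0.17  ]
 [0.6877 0.1238 0.17  ]] [[0.4474 0.1368 0.1   ]
 [0.4493 0.2079 0.1   ]]
knob [[0.4816 0.1641 0.15  ]] (array([0.4798, 0.171 , 0.1444]), np.float64(0.0003829047206781504))
lane plate [[0.6951 0.1178 0.005 ]
 [0.7016 0.1987 0.005 ]] [[0.6981 0.1155 0.005 ]
 [0.4409 0.1305 0.005 ]
 [0.445  0.2206 0.005 ]]
```

```bash
cat >> h.py <<'E'
np.set_printoptions(precision=4,suppress=True)
def toolR(yaw,tilt):
    # tool x along heading yaw rising by tilt, z down (-axis)
    u=np.array([np.cos(tilt)*np.cos(yaw),np.cos(tilt)*np.sin(yaw),np.sin(tilt)])
    a=np.array([-np.sin(tilt)*np.cos(yaw),-np.sin(tilt)*np.sin(yaw),np.cos(tilt)])
    return np.c_[u,np.cross(-a,u),-a]
def rel(s,p,Rm):
    R0=R.from_quat(s['eef_rot']).as_matrix()
    return R0.T@(np.array(p)-s['ee_pos']), R.from_matrix(R0.T@Rm).as_rotvec()
E
python3 - <<'E'
from h import *
s=read_state()
T=toolR(-.055,.33)
print(rel(s,s['ee_pos']+[0,0,.11],T)); print(rel(s,[.436,.174,.37],T)); print(rel(s,[.436,.174,.28],T))
E
```

```text
(array([-0.    , -0.0001, -0.11  ]), array([-0.0872,  0.3227,  0.5178]))
(array([ 0.4676, -0.5836, -0.0778]), array([-0.0872,  0.3227,  0.5178]))
(array([ 0.4676, -0.5835,  0.0122]), array([-0.0872,  0.3227,  0.5178]))
```

Emit:
arm_command(commands=[[100,[0,0,-0.04],[0,0,0]],[100,[0,0,-0.08],[0,0,0]],[100,[0.02,-0.025,-0.11],[0,0,0.1]],[100,[0.046,-0.057,-0.11],[-0.015,0.055,0.2]],[100,[0.072,-0.09,-0.11],[-0.03,0.1,0.25]],[100,[0.098,-0.122,-0.11],[-0.04,0.13,0.3]],[100,[0.124,-0.155,-0.11],[-0.05,0.2,0.35]],[100,[0.15,-0.187,-0.11],[-0.06,0.23,0.4]],[100,[0.176,-0.22,-0.11],[-0.07,0.27,0.46]],[100,[0.2,-0.25,-0.11],[-0.087,0.323,0.518]]], squeeze=20)

```text
time: 0.98
ee_pos: [0.3479, -0.2423, 0.402]
eef_rot: [0.986, -0.028, 0.165, 0.005]
ft_force: [0.3, 1.2, 1.4]
width: 0.0866
```

```bash
python3 - <<'E'
from h import *
s=read_state();print(s['time'],s['joint_positions'],s['ee_pos'])
T=toolR(-.055,.33)
print(rel(s,[.436,.174,.37],T)); print(rel(s,[.436,.174,.28],T))
E
```

```text
0.9833 [ 0.935  -0.3169 -0.241   1.9148 -0.2828  1.2736 -0.8854] [ 0.3479 -0.2423  0.402 ]
(array([ 0.05  , -0.4207,  0.0512]), array([ 0.0006, -0.0023, -0.0026]))
(array([ 0.0207, -0.4207,  0.1363]), array([ 0.0006, -0.0023, -0.0026]))
```

Emit:
arm_command(commands=[[100,[0.01,-0.04,0.005],[0,0,0]],[100,[0.015,-0.08,0.01],[0,0,0]],[100,[0.02,-0.12,0.015],[0,0,0]],[100,[0.025,-0.16,0.02],[0,0,0]],[100,[0.03,-0.2,0.025],[0,0,0]],[100,[0.035,-0.24,0.03],[0,0,0]],[100,[0.04,-0.28,0.035],[0,0,0]],[100,[0.045,-0.32,0.04],[0,0,0]],[100,[0.045,-0.36,0.06],[0,0,0]],[100,[0.035,-0.4,0.09],[0,0,0]]])

```text
time: 1.82
ee_pos: [0.432, 0.1449, 0.3368]
eef_rot: [0.986, -0.026, 0.166, 0.004]
ft_force: [1.7, -0.3, 0.3]
width: 0.0869
```

```bash
python3 - <<'E'
from h import *
s=read_state();print(s['time'],s['joint_positions'],s['ee_pos'])
T=toolR(-.055,.33)
print(rel(s,[.436,.174,.28],T))
c=camera('wrist');save(c['pixels'],'w1.png')
E
```

```text
1.8167 [ 0.7983 -0.4299 -1.0072  1.9663 -0.3041  1.0957 -1.7525] [0.432  0.1449 0.3368]
(array([-0.0164, -0.0293,  0.0544]), array([-0.0006, -0.0046,  0.0017]))
```

View pics/w1.png

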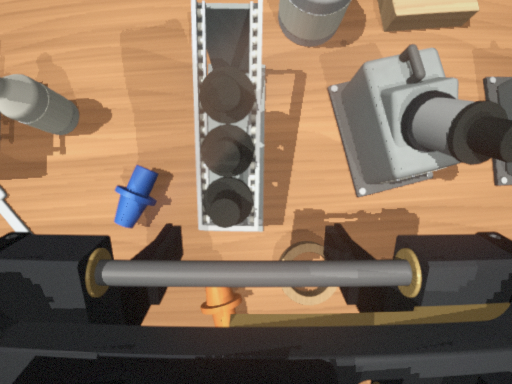

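Emit:
arm_command(commands=[[100,[-0.005,-0.01,0.01],[0,0,0]],[100,[-0.01,-0.02,0.02],[0,0,0]],[100,[-0.015,-0.026,0.03],[0,0,0]],[100,[-0.015,-0.026,0.04],[0,0,0]],[100,[-0.015,-0.026,0.04],[0,0,0]],[100,[-0.015,-0.026,0.04],[0,0,0]],[100,[-0.015,-0.026,0.04],[0,0,0]],[100,[-0.015,-0.026,0.04],[0,0,0]],[100,[-0.015,-0.026,0.04],[0,0,0]],[100,[-0.015,-0.026,0.04],[0,0,0]]])

```text
time: 2.7
ee_pos: [0.4315, 0.1677, 0.2934]
eef_rot: [0.986, -0.027, 0.165, 0.005]
ft_force: [-0.3, -0.4, -0.0]
width: 0.0866
```

```bash
python3 - <<'E'
from h import *
import pickle
s=read_state();print(s['time'],s['joint_positions'],s['ee_pos'],s['eef_rot'],s['joint_vel'])
c=camera('wrist');save(c['pixels'],'w2.png');pickle.dump((s,c),open('w2.pkl','wb'))
z=cv2.resize(c['pixels'][0:290,150:350],None,fx=2.5,fy=2.0,interpolation=cv2.INTER_CUBIC)
z=cv2.resize(c['pixels'][50:270,150:330],None,fx=2.7,fy=2.7,interpolation=cv2.INTER_CUBIC)
save(z,'w2z.png')
E
```

```text
2.7 [ 0.8362 -0.4058 -1.1293  2.0144 -0.292   1.0043 -1.8238] [0.4315 0.1677 0.2934] [ 0.9859 -0.0272  0.1648  0.0048] [ 0.0017  0.0017 -0.0051  0.0007  0.0008 -0.0008 -0.0004]
```

View pics/w2z.png

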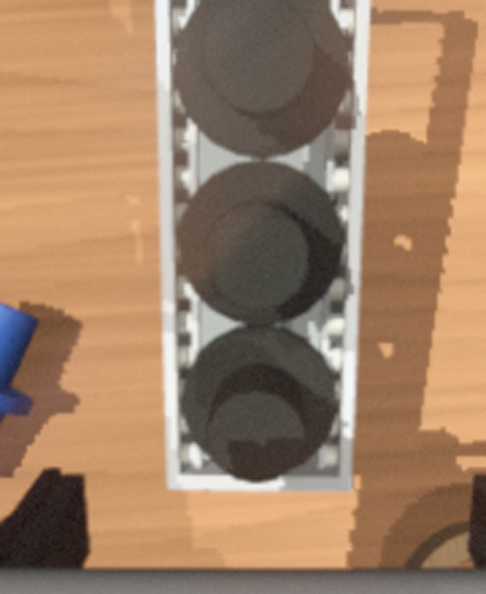

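```bash
cat >> h.py <<'E'
def onplane(o,d,p,n): return o+d*(((np.array(p)-o)@n)/(d@n))[:,None]
E
python3 - <<'E'
from h import *
import pickle
s,c=pickle.load(open('w2.pkl','rb'));T=wT(c,s)
f=lambda X,Y:(150+(X+.5)/2.7-.5,50+(Y+.5)/2.7-.5)
a=-toolR(-.055,.33)[:,2]
p0=np.array([.4947,.171,.1])
W=onplane(*ray(c,[f(168,488),f(352,488),f(157,0),f(370,0)],T),p0+.007*a,a)
print(W); m0=(W[0]+W[1])/2;m1=(W[2]+W[3])/2;print('yaw',np.arctan2(*(m1-m0)[[1,0]]),np.linalg.norm(W[0]-W[1]),np.linalg.norm(W[2]-W[3]))
F=onplane(*ray(c,[f(259.5,402),f(181,402),f(338,402),f(259.5,323),f(259.5,481)],T),p0+.008*a,a);print(F, F[0]-.008*a, np.linalg.norm(F[3]-F[4]))
u=np.cross([0,0,1],a)
K=onplane(*ray(c,[f(256,435)],T),p0+.046*a,a);print('knob', K-.046*a)
for q in F[:1]-.008*a: print(rel(s,q+.15*a,toolR(-.055,.33)),rel(s,q+.081*a,toolR(-.055,.33)))
E
```

```text
[[0.4493 0.2113 0.0911]
 [0.4453 0.1381 0.0911]
 [0.6181 0.1993 0.1491]
 [0.6141 0.1271 0.1491]]
yaw -0.06785676850333235 0.07331010718923607 0.07227693644233446
[[0.4812 0.1727 0.1038]
 [0.4829 0.2028 0.1038]
 [0.4796 0.1427 0.1038]
 [0.5104 0.1709 0.1138]
 [0.4503 0.1746 0.0932]] [0.4838 0.1726 0.0962] 0.06361964064843646
knob [[0.4841 0.1728 0.0964]]
(array([-0.0148, -0.0078,  0.0533]), array([ 0.0006, -0.0013, -0.    ])) (array([-0.0149, -0.0079,  0.1223]), array([ 0.0006, -0.0013, -0.    ]))
```

```bash
python3 - <<'E'
from h import *
import pickle
s,c=pickle.load(open('w2.pkl','rb'));T=wT(c,s)
f=lambda X,Y:(150+(X+.5)/2.7-.5,50+(Y+.5)/2.7-.5)
Rt=toolR(-.065,.33);a=-Rt[:,2]
p0=np.array([.484,.1727,.1])
for i in range(3):
  F=onplane(*ray(c,[f(259.5,402)],T),p0+.008*a,a)[0]-.008*a
  K=onplane(*ray(c,[f(256,436)],T),p0+.046*a,a)[0]-.046*a
  E=onplane(*ray(c,[f(259.5,323)],T),p0+.008*a,a)[0]-.008*a-.03*Rt[:,0]
  p0=np.r_[((F+K+E)/3)[:2],.1]
  print(F,K,E,p0)
W=onplane(*ray(c,[f(260,488)],T),p0+.007*a,a);print('lip end',W)
for h in (.13,.081): print(rel(s,p0+h*a,Rt))
E
```

```text
[0.4837 0.1725 0.0999] [0.4839 0.1726 0.1   ] [0.4842 0.1725 0.1001] [0.4839 0.1725 0.1   ]
[0.4837 0.1725 0.0999] [0.4839 0.1726 0.1   ] [0.4842 0.1725 0.1001] [0.4839 0.1725 0.1   ]
[0.4837 0.1725 0.0999] [0.4839 0.1726 0.1   ] [0.4842 0.1725 0.1001] [0.4839 0.1725 0.1   ]
lip end [[0.4477 0.1745 0.095 ]]
(array([-0.0135, -0.0082,  0.0698]), array([-0.0026, -0.0013,  0.0094]))
(array([-0.0136, -0.0081,  0.1188]), array([-0.0026, -0.0013,  0.0094]))
```

Emit:
arm_command(commands=[[100,[-0.01,-0.006,0.01],[0,0,0.009]],[100,[-0.0135,-0.008,0.03],[0,0,0.009]],[100,[-0.0135,-0.008,0.05],[-0.003,-0.001,0.009]],[100,[-0.0135,-0.008,0.07],[-0.003,-0.001,0.009]],[100,[-0.0135,-0.008,0.085],[-0.003,-0.001,0.009]],[100,[-0.0135,-0.008,0.1],[-0.003,-0.001,0.009]],[100,[-0.0135,-0.008,0.11],[-0.003,-0.001,0.009]],[100,[-0.0135,-0.008,0.117],[-0.003,-0.001,0.009]],[100,[-0.0135,-0.008,0.119],[-0.003,-0.001,0.009]],[100,[-0.0135,-0.008,0.119],[-0.003,-0.001,0.009]]])

```text
time: 3.58
ee_pos: [0.4563, 0.1752, 0.1736]
eef_rot: [0.986, -0.031, 0.162, 0.004]
ft_force: [-1.5, -0.4, 0.9]
width: 0.0866
```

```bash
python3 - <<'E'
from h import *
s=read_state();print(s['time'],s['joint_positions'],s['ft_force'])
print(rel(s,np.array([.4839,.1725,.1])-.081*toolR(-.065,.33)[:,2],toolR(-.065,.33)))
c=camera('wrist');save(c['pixels'],'w3.png')
E
```

```text
3.5833 [ 0.8118  0.1463 -1.4041  2.1068  0.4745  0.7957 -2.5044] [-1.4894 -0.366   0.9436]
(array([ 0.0024,  0.0009, -0.0024]), array([-0.0031,  0.005 ,  0.0013]))
```

View pics/w3.png

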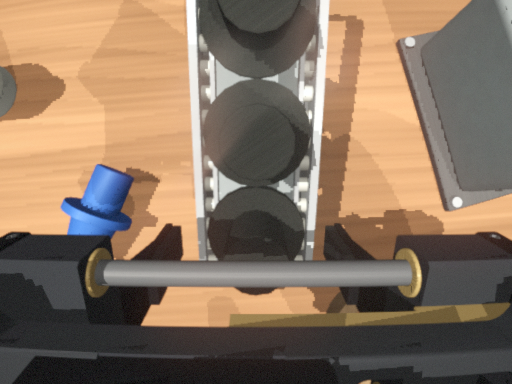

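Emit:
arm_command(commands=[[100,[0.001,0,-0.002],[0,0.004,0]],[100,[0.002,0,-0.002],[0,0.004,0]],[40,[0.002,0,-0.002],[0,0.004,0]],[30,[0.002,0,-0.002],[0,0.004,0]],[0,[0.002,0,-0.002],[0,0.004,0]],[0,[0.002,0,-0.002],[0,0.004,0]],[0,[0.002,0,-0.002],[0,0.004,0]],[0,[0.002,0,-0.002],[0,0.004,0]],[0,[0.002,0,-0.002],[0,0.004,0]],[0,[0.002,0,-0.002],[0,0.004,0]]], squeeze=45)

```text
time: 4.47
ee_pos: [0.4589, 0.1741, 0.1786]
eef_rot: [0.986, -0.032, 0.166, 0.006]
ft_force: [0.7, 0.5, 0.2]
width: 0.0415
```

```bash
python3 - <<'E'
from h import *
s=read_state();print(s['time'],s['joint_positions'],s['ft_force'],s['torque'],s['width'],s['ee_pos'])
print(rel(s,np.array([.4839,.1725,.1])-.081*toolR(-.065,.33)[:,2],toolR(-.065,.33)))
c=camera('wrist');save(c['pixels'],'w4.png')
E
```

```text
4.4667 [ 0.8217  0.1293 -1.4065  2.1016  0.4596  0.7948 -2.4896] [0.6981 0.5079 0.2083] [0.0569 0.399  0.0502] 0.04152019724209272 [0.4589 0.1741 0.1786]
(array([-0.0018,  0.    ,  0.0015]), array([ 0.0003, -0.0037,  0.0006]))
```

View pics/w4.png

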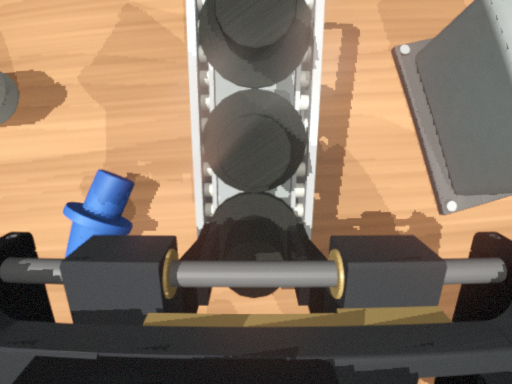

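Emit:
arm_command(commands=[[0,[0,0,0],[0,0,0]],[0,[0,0,0],[0,0,0]],[0,[0,0,0],[0,0,0]],[0,[0,0,0],[0,0,0]],[0,[0,0,0],[0,0,0]],[0,[0,0,-0.003],[0,0,0]],[0,[0,0,-0.008],[0,0,0]],[0,[0,0,-0.014],[0,0,0]],[0,[0,0,-0.02],[0,0,0]],[0,[0,0,-0.02],[0,0,0]]], squeeze=45)

```text
time: 5.35
ee_pos: [0.4522, 0.1749, 0.1981]
eef_rot: [0.986, -0.031, 0.167, 0.006]
ft_force: [-1.3, 0.6, -0.7]
width: 0.0333
```

```bash
python3 - <<'E'
from h import *
s=read_state();print(s['time'],s['joint_positions'],s['ft_force'],s['torque'],s['width'],s['ee_pos'])
c=camera('wrist');save(c['pixels'],'w5.png')
E
```

```text
5.35 [ 0.9056 -0.028  -1.4253  2.0934  0.223   0.7844 -2.2951] [-1.2665  0.5564 -0.7297] [0.0666 0.7987 0.0468] 0.03334701158553709 [0.4522 0.1749 0.1981]
```

View pics/w5.png

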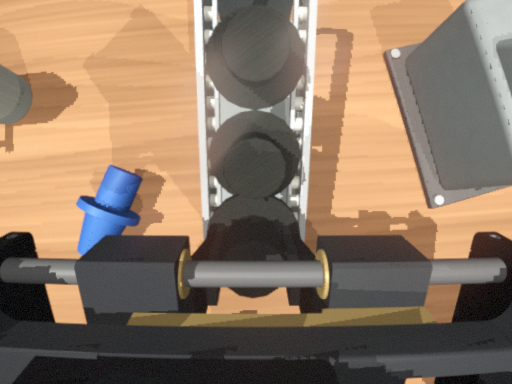

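Emit:
arm_command(commands=[[0,[0,0,-0.008],[0,0,0]],[0,[0,0,-0.018],[0,0,0]],[0,[0,0,-0.028],[0,0,0]],[0,[0,0,-0.038],[0,0,0]],[0,[0,0,-0.048],[0,0,0]],[0,[0,0,-0.058],[0,0,0]],[0,[0.005,0,-0.073],[0,0,0]],[0,[0.01,0,-0.09],[0,0,0]],[0,[0.015,0,-0.105],[0,0,0]],[0,[0.02,0,-0.12],[0,0,0]]])

```text
time: 6.23
ee_pos: [0.4319, 0.1754, 0.3177]
eef_rot: [0.986, -0.032, 0.165, 0.006]
ft_force: [0.7, 0.1, -1.8]
width: 0.033
```

```bash
python3 - <<'E'
from h import *
s=read_state();print(s['time'],s['joint_positions'],s['ft_force'],s['torque'],s['width'],s['ee_pos'])
c=camera('wrist');save(c['pixels'],'w6.png')
c=camera('scene');save(cv2.resize(c['pixels'][90:250,130:330],None,fx=3,fy=3),'s6.png')
E
```

```text
6.2333 [ 0.6811 -0.3379 -1.0395  1.97   -0.1712  1.0456 -1.9498] [ 0.652   0.0982 -1.7589] [0.0466 0.475  0.0032] 0.03298445950890685 [0.4319 0.1754 0.3177]
```

View pics/w6.png

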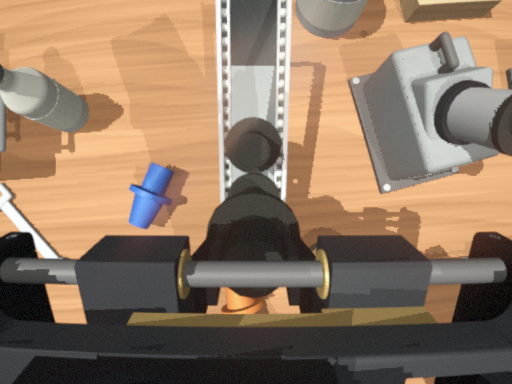

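View pics/s6.png

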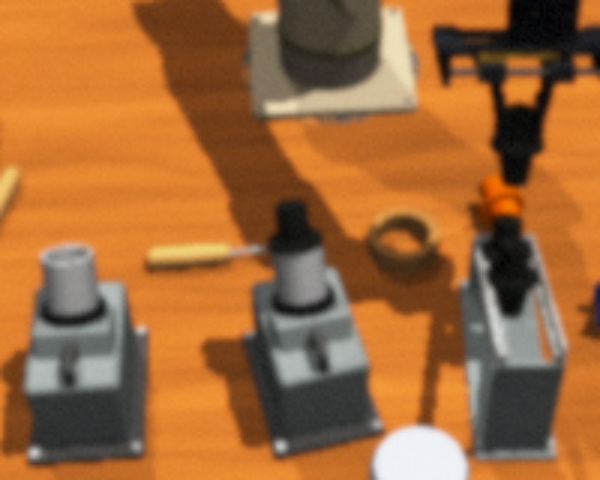

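```bash
python3 - <<'E'
from h import *
s=read_state()
T=toolR(0,.44)
print(rel(s,s['ee_pos']+[-.03,-.06,.09],T));print(rel(s,[.363,-.311,.41],T));print(rel(s,[.363,-.311,.364],T))
E
```

```text
(array([ 0.0051,  0.0619, -0.0935]), array([ 0.0253,  0.104 , -0.0601]))
(array([-0.006 ,  0.4905, -0.0982]), array([ 0.0253,  0.104 , -0.0601]))
(array([-0.0212,  0.4905, -0.0547]), array([ 0.0253,  0.104 , -0.0601]))
```

Emit:
arm_command(commands=[[0,[0,0.01,-0.038],[0,0,0]],[0,[0,0.03,-0.07],[0,0,0]],[0,[0,0.06,-0.095],[0,0,0]],[0,[0,0.1,-0.1],[0,0.02,0]],[0,[0,0.14,-0.1],[0,0.04,-0.01]],[0,[0,0.18,-0.1],[0.005,0.06,-0.02]],[0,[0,0.22,-0.1],[0.01,0.07,-0.03]],[0,[0,0.26,-0.1],[0.015,0.08,-0.04]],[0,[-0.003,0.3,-0.1],[0.02,0.09,-0.05]],[0,[-0.006,0.34,-0.1],[0.025,0.104,-0.06]]])

```text
time: 7.17
ee_pos: [0.3712, -0.1628, 0.4078]
eef_rot: [0.977, 0.0, 0.215, 0.0]
ft_force: [1.1, -0.3, -1.0]
width: 0.0331
```

```bash
python3 - <<'E'
from h import *
s=read_state();print(s['time'],s['joint_positions'],s['ft_force'],s['torque'],s['width'],s['ee_pos'])
T=toolR(0,.44)
print(rel(s,[.363,-.311,.41],T));print(rel(s,[.363,-.311,.364],T))
E
```

```text
7.1667 [ 0.3129 -0.4551  0.071   2.0178 -0.1366  1.1755 -1.1604] [ 1.0954 -0.3111 -0.9503] [0.0151 0.5791 0.0153] 0.03310081164678967 [ 0.3712 -0.1628  0.4078]
(array([-0.0067,  0.1482, -0.0053]), array([0.0008, 0.0057, 0.0006]))
(array([-0.026 ,  0.1482,  0.0364]), array([0.0008, 0.0057, 0.0006]))
```

Emit:
arm_command(commands=[[0,[-0.003,0.035,0],[0,0,0]],[0,[-0.007,0.07,0.005],[0,0,0]],[0,[-0.013,0.105,0.015],[0,0.005,0]],[0,[-0.02,0.135,0.025],[0,0.005,0]],[0,[-0.026,0.148,0.036],[0,0.005,0]],[0,[-0.026,0.148,0.036],[0,0.005,0]],[0,[-0.026,0.148,0.036],[0,0.005,0]],[0,[-0.026,0.148,0.036],[0,0.005,0]],[0,[-0.026,0.148,0.036],[0,0.005,0]],[0,[-0.026,0.148,0.036],[0,0.005,0]]])

```text
time: 8.0
ee_pos: [0.3639, -0.3081, 0.367]
eef_rot: [0.976, 0.001, 0.22, 0.0]
ft_force: [-0.3, 0.7, -1.4]
width: 0.0334
```

```bash
python3 - <<'E'
from h import *
import pickle
s=read_state();print(s['time'],s['joint_positions'],s['ft_force'],s['torque'],s['width'],s['ee_pos'])
T=toolR(0,.44)
print(rel(s,[.363,-.311,.364],T))
c=camera('wrist');save(c['pixels'],'w7.png');pickle.dump((s,c),open('w7.pkl','wb'))
E
```

```text
8.0 [ 0.3301 -0.2636  0.3807  1.9542 -0.2114  1.1014 -0.7893] [-0.339   0.7035 -1.4313] [0.042  0.6965 0.0089] 0.03339521104711288 [ 0.3639 -0.3081  0.367 ]
(array([-0.0021,  0.0029,  0.0023]), array([-0.0001, -0.0032,  0.0017]))
```

View pics/w7.png

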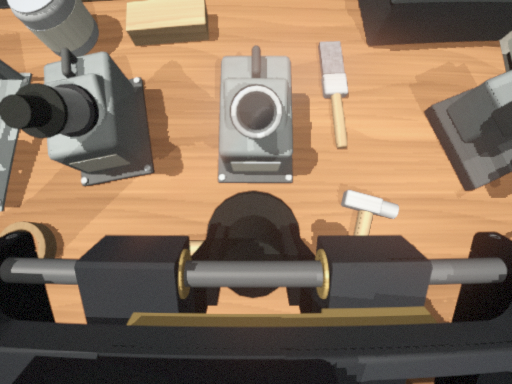

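```bash
python3 - <<'E'
from h import *
import pickle
s,c=pickle.load(open('w7.pkl','rb'))
save(cv2.resize(c['pixels'][40:195,200:310],None,fx=5,fy=5,interpolation=cv2.INTER_CUBIC)[:600*2//2+175:, :],'w7z.png')
im=c['pixels'][70:150,215:300]
g=cv2.cvtColor(im,cv2.COLOR_RGB2HSV); m=((g[:,:,2]>185)&(g[:,:,1]<40)).astype(np.uint8)
cs,_=cv2.findContours(m,cv2.RETR_CCOMP,cv2.CHAIN_APPROX_NONE)
for k in cs:
    if len(k)>20:
        e=cv2.fitEllipse(k);print(len(k),np.array(e[0])+[215,70],e[1],e[2])
save(cv2.resize(m*255,None,fx=5,fy=5,interpolation=0)[:,:,None].repeat(3,2),'m7.png')
E
```

```text
143 [255.882  111.0865] (49.611473083496094, 50.780426025390625) 6.187127590179443
120 [255.9512 111.5001] (41.82257843017578, 43.03128433227539) 23.43096160888672
187 [211.6082 168.0342] (58.94146728515625, 74.10149383544922) 0.0
225 [255.4757  86.1545] (40.108333587646484, 69.02960968017578) 92.53567504882812
```

View pics/w7z.png

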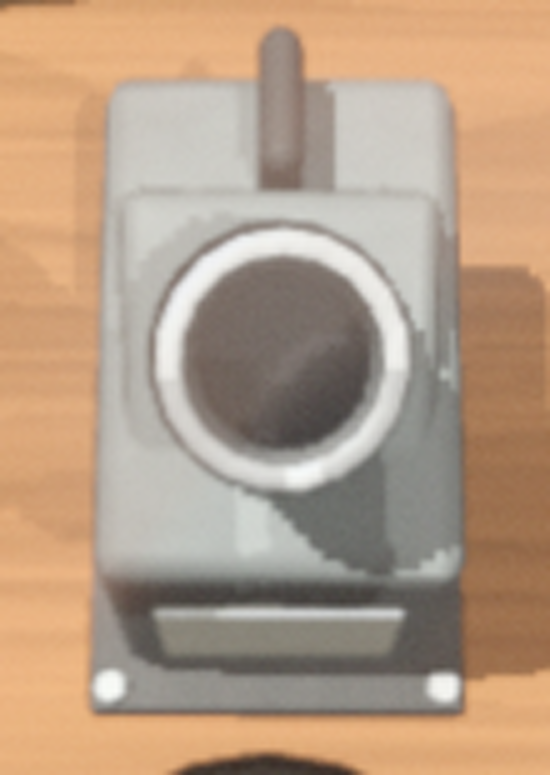

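View pics/m7.png

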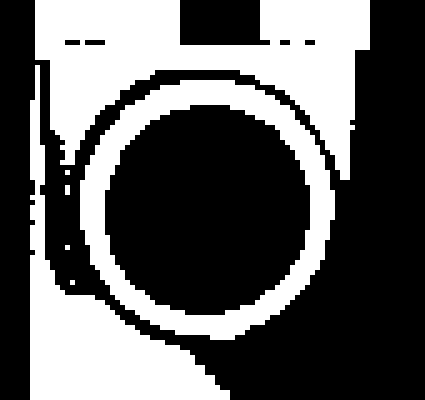

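```bash
python3 - <<'E'
from h import *
import pickle
s,c=pickle.load(open('w7.pkl','rb'));T=wT(c,s)
d=pickle.load(open('d0.pkl','rb'))
f=lambda X,Y:(180+(X+.5)/4-.5,140+(Y+.5)/4-.5)
g=lambda X,Y:(130+(X+.5)/4-.5,140+(Y+.5)/4-.5)
uv=(255.9,111.2)
r=ray(c,[uv],T)
print('z188',onz(c,[uv],.188,T),onz(c,[uv],.191,T))
print(mid(r,ray(d['top'],[f(685,227)])),mid(r,ray(d['scene'],[g(90,138)])))
n=np.array([-np.sin(.44),0,np.cos(.44)])
P=onplane(*ray(c,[(231,111.2),(281,111.2),(255.9,86),(255.9,136.5)],T),onz(c,[uv],.188,T)[0],n);print('diam',np.linalg.norm(P[0]-P[1]),np.linalg.norm(P[2]-P[3]))
q=lambda X,Y:(200+(X+.5)/5-.5,40+(Y+.5)/5-.5)
B=onz(c,[q(109,687),q(443,687)],.008,T);print('bolts',B,np.arctan2(-(B[1]-B[0])[0]*-1,-(B[1]-B[0])[1]))
L=onz(c,[q(92,711),q(462,711)],.004,T);print('plate',L)
# flange in hand: project expected circle
Mi=np.linalg.inv(c['mount'])
K=np.array([[c['fx'],0,c['cx']],[0,c['fy'],c['cy']],[0,0,1]])
def pt(P): return cv2.projectPoints(np.array(P,float).reshape(-1,1,3),cv2.Rodrigues(Mi[:3,:3])[0],Mi[:3,3],K,c['dist_coeffs'])[0][:,0]
for x0 in (0,-.002): print(x0,pt([[x0+.03,0,.0825],[x0+.03,0,.0745],[x0,.03,.0745],[x0,-.03,.0745],[x0+.021,0,.0825],[x0+.014,0,.1245]]))
gr=cv2.cvtColor(c['pixels'],cv2.COLOR_RGB2GRAY);print(gr[180:206,253],gr[225,200:218],gr[225,290:310])
save(cv2.resize(c['pixels'][170:310,180:330],None,fx=4,fy=4,interpolation=cv2.INTER_CUBIC),'w7f.png')
E
```

```text
z188 [[ 0.5286 -0.3105  0.188 ]] [[ 0.5272 -0.3105  0.191 ]]
(array([ 0.5337, -0.312 ,  0.1802]), np.float64(0.004016038871840746)) (array([ 0.5295, -0.3108,  0.1862]), np.float64(0.0005246030381432595))
diam 0.05394194958889209 0.053015336803928434
bolts [[ 0.4943 -0.2548  0.008 ]
 [ 0.4946 -0.3662  0.008 ]] 0.002585699435259913
plate [[ 0.4869 -0.2488  0.004 ]
 [ 0.4872 -0.3729  0.004 ]]
0 [[253.8166 184.4064]
 [253.843  187.8475]
 [301.7196 234.12  ]
 [205.8243 234.0296]
 [253.7954 198.229 ]
 [253.6794 190.5128]]
-0.002 [[253.8118 187.5114]
 [253.838  191.0786]
 [301.5573 237.0399]
 [205.977  236.9492]
 [253.7907 201.2485]
 [253.676  192.9882]]
[138 128 102 143 177 188 189 186 185 179 128  68  56  60  64  69  68  63
  67  65  68  64  66  68  68  63] [175 176 175 176 174 174 170 142  83  68  52  41  37  46  43  45  41  47] [ 48  46  51  42  49  49  52  62 100 169 186 186 187 188 188 187 188 189
 188 188]
```

View pics/w7f.png

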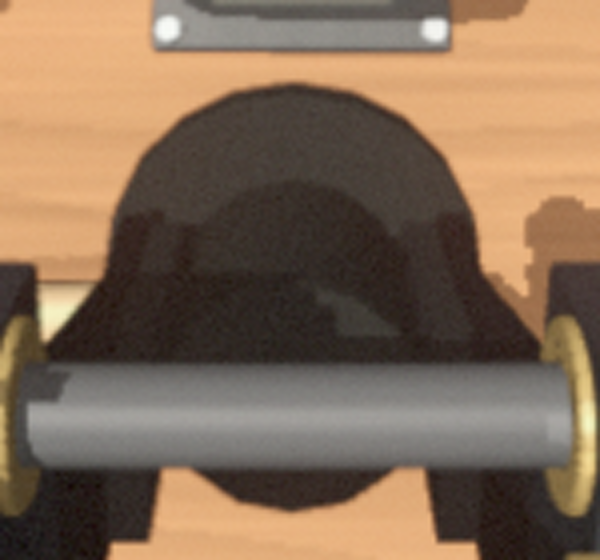

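```bash
python3 - <<'E'
from h import *
import pickle
s,c=pickle.load(open('w7.pkl','rb'))
gr=cv2.cvtColor(c['pixels'],cv2.COLOR_RGB2GRAY).astype(float)
pts=[]
for r in range(191,229):
    row=gr[r]
    l=[k for k in range(253,195,-1) if row[k]>=110][0:1]; q=[k for k in range(253,310) if row[k]>=110][0:1]
    if l and r>191: k=l[0]; pts.append((k+(row[k]-110)/(row[k]-row[k+1]),r))
    if q and r>191: k=q[0]; pts.append((k-(row[k]-110)/(row[k]-row[k-1]),r))
for x in range(240,268):
    col=gr[:,x]; k=[k for k in range(205,175,-1) if col[k]>=110][0]; pts.append((x,k+(col[k]-110)/(col[k]-col[k+1])))
pts=np.array(pts);e=cv2.fitEllipse(pts.astype(np.float32));print('flange ellipse',e, len(pts))
print('top',pts[-28:,1].min(), 'bottom', [ (x,[k for k in range(285,320) if gr[k,x]>=100][:1]) for x in (240,247,253,260,266)])
Mi=np.linalg.inv(c['mount'])
K=np.array([[c['fx'],0,c['cx']],[0,c['fy'],c['cy']],[0,0,1]])
def pt(P): return cv2.projectPoints(np.array(P,float).reshape(-1,1,3),cv2.Rodrigues(Mi[:3,:3])[0],Mi[:3,3],K,c['dist_coeffs'])[0][:,0]
th=np.linspace(0,2*np.pi,60)
for x0,h in((0,.0825),(-.002,.0825),(-.004,.0825),(-.002,.087),(-.004,.087)):
  for zz in(0,.008):
    p=pt(np.c_[x0+.03*np.cos(th),.03*np.sin(th),0*th+h-zz]);print(x0,h,zz,cv2.fitEllipse(p.astype(np.float32)),p[:,1].min(),p[:,1].max())
for n in('w4','w5','w6','w7'):
  g=cv2.imread('pics/%s.png'%n,0);print(n,g[182:204,253])
E
```

```text
flange ellipse ((252.82852172851562, 235.40908813476562), (89.75929260253906, 92.61075592041016), 90.93209075927734) 102
top 190.3 bottom [(240, [296]), (247, [285]), (253, [298]), (260, [285]), (266, [295])]
0 0.0825 0 ((253.7530975341797, 226.94703674316406), (85.08495330810547, 92.1558837890625), 89.83816528320312) 184.40639970763928 269.4389295856286
0 0.0825 0.008 ((253.7755584716797, 231.9078826904297), (88.1255111694336, 96.0124740600586), 89.84443664550781) 187.84754596335603 275.91906799659967
-0.002 0.0825 0 ((253.74859619140625, 229.77923583984375), (84.53966522216797, 91.86737060546875), 89.84815216064453) 187.5114439515879 271.9990587096266
-0.002 0.0825 0.008 ((253.77078247070312, 234.84158325195312), (87.53126525878906, 95.69719696044922), 89.8539810180664) 191.0786220572165 278.55630198295455
-0.004 0.0825 0 ((253.74411010742188, 232.59339904785156), (83.99651336669922, 91.57955932617188), 89.85737609863281) 190.5973963624254 274.54221582003885
-0.004 0.0825 0.008 ((253.76602172851562, 237.75564575195312), (86.9395523071289, 95.38272857666016), 89.86283874511719) 194.
[... 261 characters left out ...]
90234, 93.5050048828125), 89.85072326660156) 189.03426842504075 274.8064604854134
-0.004 0.087 0 ((253.73252868652344, 229.86280822753906), (82.42046356201172, 89.56906127929688), 89.85418701171875) 188.65452262601943 271.02411127514745
-0.004 0.087 0.008 ((253.75347900390625, 234.80149841308594), (85.26124572753906, 93.2059555053711), 89.85979461669922) 192.17339515659904 277.3823036023092
w4 [74 71 72 68 67 61 62 67 68 68 62 63 70 74 71 71 72 76 73 70 73 72]
w5 [70 72 70 66 72 66 69 73 67 70 68 68 69 66 70 70 68 70 71 70 72 69]
w6 [67 68 70 67 53 47 48 47 41 43 47 59 67 70 67 67 67 63 66 69 67 69]
w7 [102 142 176 188 189 186 185 178 128  67  55  60  64  69  67  63  66  64
  67  63  66  68]
```

```bash
python3 - <<'E'
from h import *
import pickle
s,c=pickle.load(open('w7.pkl','rb'))
Mi=np.linalg.inv(c['mount'])
K=np.array([[c['fx'],0,c['cx']],[0,c['fy'],c['cy']],[0,0,1]])
def pt(P): return cv2.projectPoints(np.array(P,float).reshape(-1,1,3),cv2.Rodrigues(Mi[:3,:3])[0],Mi[:3,3],K,c['dist_coeffs'])[0][:,0]
for x0 in (0,-.002,-.004):
  for h in (.0825,.087):
    print(x0,h,'knob near',pt([[x0-.017,0,h-.046]])[0],'knob far',pt([[x0+.017,0,h-.046]])[0],'flange near',pt([[x0-.03,0,h-.008]])[0])
print('pads/fingers: tips', pt([[.0095,0.02,.07],[-.0095,.02,.07]]))
g=cv2.imread('pics/w7.png',0);print(g[290:305,247:260:3].T)
E
```

```text
0 0.0825 knob near [253.8488 294.641 ] knob far [253.9625 234.8215] flange near [253.6999 275.9732]
0 0.087 knob near [253.8319 289.4873] knob far [253.9406 231.0163] flange near [253.6896 272.2663]
-0.002 0.0825 knob near [253.8424 297.8817] knob far [253.9555 238.5973] flange near [253.6954 278.6101]
-0.002 0.087 knob near [253.8258 292.6645] knob far [253.934  234.6976] flange near [253.6853 274.8593]
-0.004 0.0825 knob near [253.8361 301.0928] knob far [253.9486 242.3399] flange near [253.691  281.2285]
-0.004 0.087 knob near [253.8197 295.8139] knob far [253.9273 238.3477] flange near [253.681  277.4348]
pads/fingers: tips [[287.1043 222.7809]
 [286.0026 251.2071]]
[[ 48  35  42  46  43  43  70 145 176 185 189 192 190 187 190]
 [ 42  38  43  44  44  44  51 100 162 183 189 191 189 188 189]
 [ 44  43  45  45  44  50  47  74 150 181 190 189 189 188 189]
 [ 45  48  45  47  47  43  57 115 164 184 189 189 189 188 190]
 [ 43  49  47  48  43  41  80 155 181 184 188 190 189 189 190]]
```

```bash
cat >> h.py <<'E'
RC=toolR(0,.44); AC=-RC[:,2]; UC=RC[:,0]; RIM=np.array([.530,-.311,.188])
def tcp(d,x0=-.0035,h=.084,y0=-.0003): return RIM+(d+h)*AC-x0*UC-y0*RC[:,1]
E
python3 - <<'E'
from h import *
s=read_state();print(s['time'],s['ee_pos'])
print(rel(s,tcp(.09),RC),rel(s,tcp(.055),RC))
E
```

```text
8.05 [ 0.3638 -0.3083  0.367 ]
(array([0.0774, 0.0032, 0.059 ]), array([-0.    , -0.0034,  0.0016])) (array([0.0773, 0.0032, 0.094 ]), array([-0.    , -0.0034,  0.0016]))
```

Emit:
arm_command(commands=[[0,[0.025,0.001,0.01],[0,-0.003,0]],[0,[0.05,0.002,0.025],[0,-0.003,0.002]],[0,[0.07,0.003,0.04],[0,-0.003,0.002]],[0,[0.077,0.003,0.055],[0,-0.003,0.002]],[0,[0.077,0.003,0.07],[0,-0.003,0.002]],[0,[0.077,0.003,0.085],[0,-0.003,0.002]],[0,[0.077,0.003,0.094],[0,-0.003,0.002]],[0,[0.077,0.003,0.094],[0,-0.003,0.002]],[0,[0.077,0.003,0.094],[0,-0.003,0.002]],[0,[0.077,0.003,0.094],[0,-0.003,0.002]]], squeeze=45)

```text
time: 8.88
ee_pos: [0.4733, -0.3121, 0.3157]
eef_rot: [0.976, -0.001, 0.219, 0.0]
ft_force: [0.2, -0.4, -1.1]
width: 0.033
```

```bash
python3 - <<'E'
from h import *
import pickle
s=read_state();print(s['time'],s['joint_positions'],s['ft_force'],s['torque'],s['width'],s['ee_pos'])
print(rel(s,tcp(.055),RC))
c=camera('wrist');save(c['pixels'],'w8.png');pickle.dump((s,c),open('w8.pkl','wb'))
a=cv2.resize(c['pixels'][90:310,170:340],None,fx=2.7,fy=2.7,interpolation=cv2.INTER_CUBIC)
save(a,'w8z.png')
sc=camera('scene');tp=camera('top')
b=cv2.resize(sc['pixels'][110:220,120:200],None,fx=5,fy=5,interpolation=cv2.INTER_CUBIC)
t=cv2.resize(tp['pixels'][140:250,300:380],None,fx=5,fy=5,interpolation=cv2.INTER_CUBIC)
save(np.hstack([b,t]),'st8.png')
E
```

```text
8.8833 [ 0.2692 -0.0234  0.3553  1.8729 -0.3024  0.9474 -0.812 ] [ 0.1659 -0.3865 -1.0872] [0.0076 0.6254 0.0047] 0.032981804029229574 [ 0.4733 -0.3121  0.3157]
(array([ 0.0004, -0.0008,  0.0007]), array([ 0.0005, -0.0011, -0.0018]))
```

View pics/w8z.png

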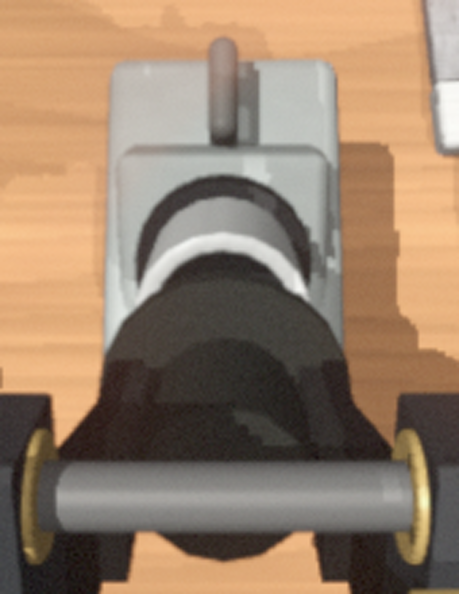

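View pics/st8.png

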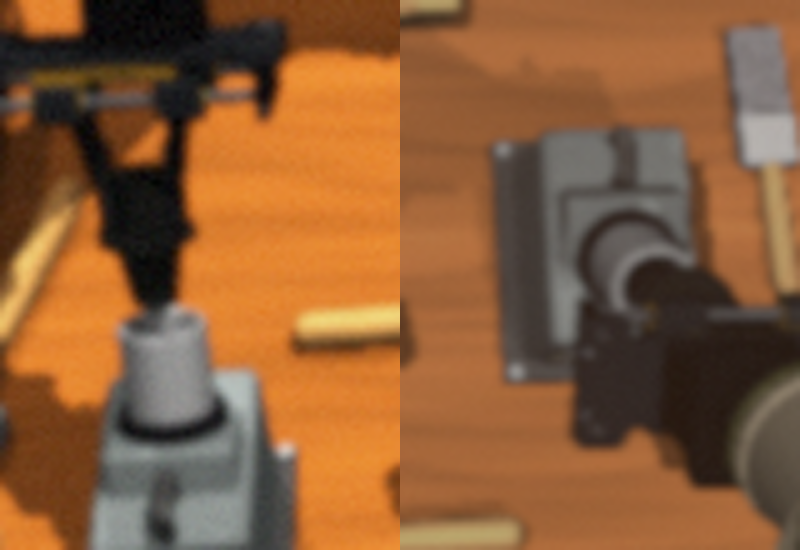

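```bash
python3 - <<'E'
from h import *
import pickle
s,c=pickle.load(open('w8.pkl','rb'))
Mi=np.linalg.inv(c['mount'])
K=np.array([[c['fx'],0,c['cx']],[0,c['fy'],c['cy']],[0,0,1]])
def pt(P): return cv2.projectPoints(np.array(P,float).reshape(-1,1,3),cv2.Rodrigues(Mi[:3,:3])[0],Mi[:3,3],K,c['dist_coeffs'])[0][:,0]
g=cv2.cvtColor(c['pixels'],cv2.COLOR_RGB2GRAY);print(g[160:205,252])
for x0,h in((-.0035,.084),(-.005,.087),(-.0018,.0825)):
  print(x0,h,'tip far',pt([[x0+.014,0,h+.042]])[0],'flange',pt([[x0+.03,0,h]])[0],pt([[x0+.03,0,h-.008]])[0])
RW=R.from_quat(s['eef_rot']).as_matrix()
for xr in (.527,.530,.533):
  r=np.array([xr,-.311,.188]);q=[r+.028*UC,r+.022*UC,r+.028*RC[:,1],r-.028*RC[:,1]]
  print(xr,pt((np.array(q)-s['ee_pos'])@RW))
save(cv2.resize(c['pixels'][140:230,200:310],None,fx=7,fy=6.6,interpolation=cv2.INTER_CUBIC),'w8zz.png')
E
```

```text
[ 63  61  88 145 163 162 163 162 161 163 163 164 163 162 164 174 214 230
 228 221 212 199 153  81  47  42  46  42  43  40  49  51  48  57  64  64
  65  66  69  69  67  69  66  64  66]
-0.0035 0.084 tip far [253.6629 194.2793] flange [253.7941 189.1737] [253.8192 192.7758]
-0.005 0.087 tip far [253.6549 194.9988] flange [253.7818 190.156 ] [253.8059 193.7338]
-0.0018 0.0825 tip far [253.6686 192.7396] flange [253.8026 187.2   ] [253.8284 190.7547]
0.527 [[252.1894 176.2754]
 [252.203  183.4214]
 [285.5604 208.7406]
 [218.9534 208.8005]]
0.53 [[252.1878 172.6697]
 [252.2013 179.8258]
 [285.4988 205.1917]
 [219.0114 205.2525]]
0.533 [[252.1862 169.0791]
 [252.1997 176.2448]
 [285.4369 201.6553]
 [219.0698 201.717 ]]
```

View pics/w8zz.png

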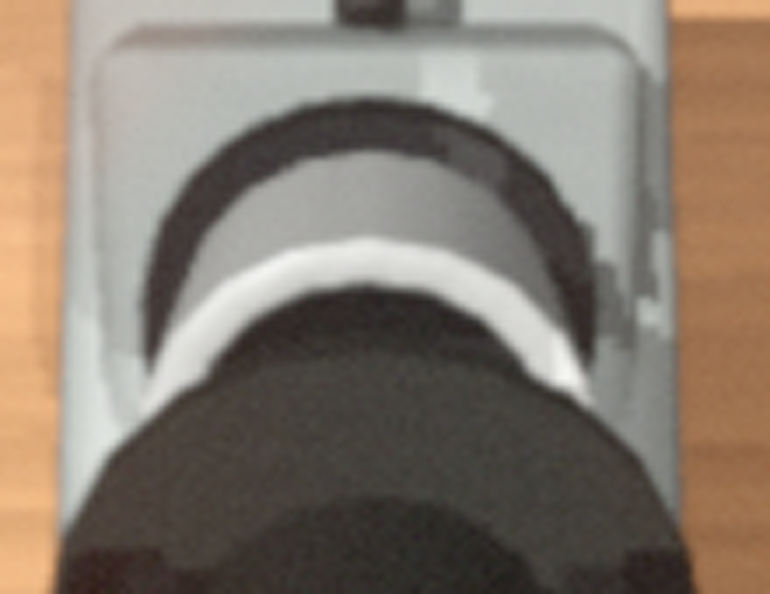

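Emit:
arm_command(commands=[[0,[0,-0.001,0.005],[0,0,0]],[0,[0,-0.001,0.01],[0,0,0]],[0,[0,-0.001,0.015],[0,0,0]],[0,[0,-0.001,0.02],[0,0,0]],[0,[0,-0.001,0.025],[0,0,0]],[0,[0,-0.001,0.03],[0,0,0]],[0,[0,-0.001,0.034],[0,0,0]],[0,[0,-0.001,0.034],[0,0,0]],[0,[0,-0.001,0.034],[0,0,0]],[0,[0,-0.001,0.034],[0,0,0]]])

```text
time: 9.87
ee_pos: [0.4879, -0.3109, 0.284]
eef_rot: [0.976, -0.001, 0.218, -0.0]
ft_force: [-0.1, -0.2, -1.8]
width: 0.0332
```

```bash
cat > look.py <<'E'
from h import *
import sys,pickle
n=sys.argv[1]
s=read_state();Rm=R.from_quat(s['eef_rot']).as_matrix()
print(s['time'],'F tool',Rm.T@s['ft_force'],'M',Rm.T@s['torque'],s['width'],s['ee_pos'],'d',((s['ee_pos']-RIM)@AC)-.084)
print(rel(s,tcp(0),RC))
c=camera('wrist');sc=camera('scene')
a=cv2.resize(c['pixels'][110:310,180:330],None,fx=2.7,fy=2.7,interpolation=cv2.INTER_CUBIC)
b=cv2.resize(sc['pixels'][120:210,120:200],None,fx=4.9,fy=6,interpolation=cv2.INTER_CUBIC)
save(np.hstack([a,b]),n+'.png')
E
python3 look.py a1
```

```text
9.8667 F tool [-0.8095  0.1919  1.5935] M [ 0.0043 -0.7009  0.0285] 0.03321413020839793 [ 0.4879 -0.3109  0.284 ] d 0.020810414734465862
(array([0.0007, 0.0004, 0.0208]), array([-0.    , -0.    , -0.0018]))
```

View pics/a1.png

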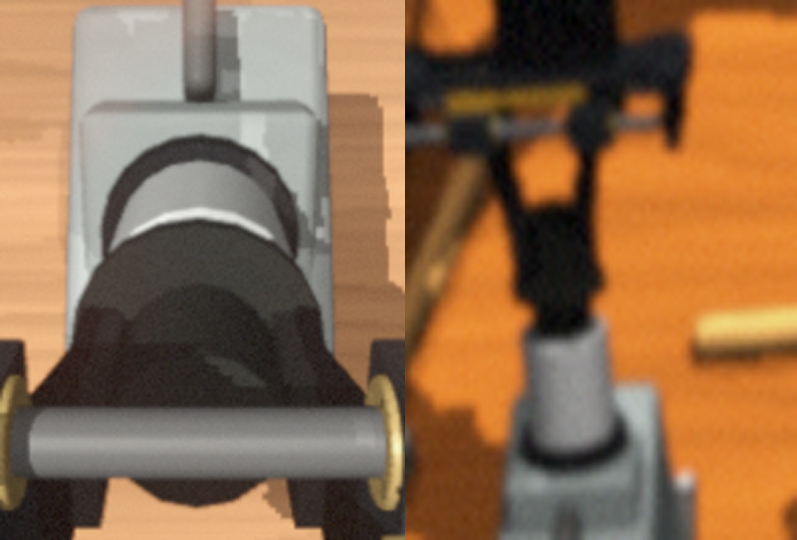

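Emit:
arm_command(commands=[[0,[0,0,0.002],[0,0,0]],[0,[0,0,0.004],[0,0,0]],[0,[0,0,0.006],[0,0,0]],[0,[0,0,0.008],[0,0,0]],[0,[0,0,0.01],[0,0,0]],[0,[0,0,0.011],[0,0,0]],[0,[0,0,0.012],[0,0,0]],[0,[0,0,0.012],[0,0,0]],[0,[0,0,0.012],[0,0,0]],[0,[0,0,0.012],[0,0,0]]], squeeze=55)

```text
time: 10.8
ee_pos: [0.4929, -0.3108, 0.2731]
eef_rot: [0.976, -0.001, 0.218, -0.0]
ft_force: [-1.7, 0.8, 0.7]
width: 0.0331
```

```bash
python3 look.py a2
```

```text
10.8 F tool [-1.1927 -0.7586 -1.3475] M [ 0.3157 -0.8155  0.0319] 0.03308115668812048 [ 0.4929 -0.3108  0.2731] d 0.00877553263327785
(array([0.0008, 0.0005, 0.0088]), array([-0.0003,  0.0001, -0.0017]))
```

Emit:
arm_command(commands=[[0,[0,0,0.002],[0,0,0]],[0,[0,0,0.004],[0,0,0]],[0,[0,0,0.006],[0,0,0]],[0,[0,0,0.008],[0,0,0]],[0,[0,0,0.01],[0,0,0]],[0,[0,0,0.012],[0,0,0]],[0,[0,0,0.014],[0,0,0]],[0,[0,0,0.014],[0,0,0]],[0,[0,0,0.014],[0,0,0]],[0,[0,0,0.014],[0,0,0]]], squeeze=60)

```text
time: 11.73
ee_pos: [0.499, -0.3109, 0.2604]
eef_rot: [0.976, -0.001, 0.218, -0.0]
ft_force: [-3.0, 0.8, 4.0]
width: 0.0327
```

```bash
python3 look.py a3
```

```text
11.7333 F tool [-1.0381 -0.7531 -4.9494] M [ 0.1236 -0.9145  0.031 ] 0.03267449538898569 [ 0.499  -0.3109  0.2604] d -0.00526237687137926
(array([ 0.0007,  0.0004, -0.0053]), array([ 0.0001, -0.0001, -0.0018]))
```

View pics/a3.png

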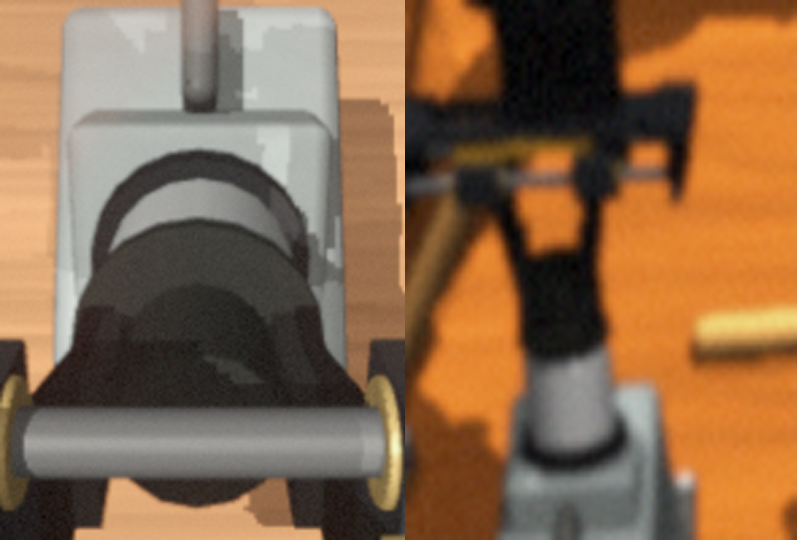

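Emit:
arm_command(commands=[[0,[0,0,0.002],[0,0,0]],[0,[0,0,0.003],[0,0,0]],[0,[0,0,0.004],[0,0,0]],[0,[0,0,0.005],[0,0,0]],[0,[0,0,0.006],[0,0,0]],[0,[0,0,0.007],[0,0,0]],[0,[0,0,0.008],[0,0,0]],[0,[0,0,0.008],[0,0,0]],[0,[0,0,0.008],[0,0,0]],[0,[0,0,0.008],[0,0,0]]], squeeze=60)

```text
time: 12.67
ee_pos: [0.5019, -0.311, 0.2536]
eef_rot: [0.976, -0.001, 0.218, -0.0]
ft_force: [-11.4, 2.2, 11.2]
width: 0.0329
```

```bash
python3 look.py a4
```

```text
12.6667 F tool [ -5.5691  -2.1694 -15.0015] M [ 0.6316 -1.6626  0.0134] 0.03286278240704736 [ 0.5019 -0.311   0.2536] d -0.01263397961632072
(array([ 0.001 ,  0.0002, -0.0126]), array([-0.0003,  0.0001, -0.0021]))
```

Emit:
arm_command(commands=[[0,[-0.001,0,0],[0,0,0]],[0,[-0.0015,-0.0005,0.001],[0,0,0]],[0,[-0.0015,-0.0005,0.002],[0,0,0]],[0,[-0.0015,-0.0005,0.003],[0,0,0]],[0,[-0.0015,-0.0005,0.004],[0,0,0]],[0,[-0.0015,-0.0005,0.004],[0,0,0]],[0,[-0.0015,-0.0005,0.004],[0,0,0]],[0,[-0.0015,-0.0005,0.004],[0,0,0]],[0,[-0.0015,-0.0005,0.004],[0,0,0]],[0,[-0.0015,-0.0005,0.004],[0,0,0]]], squeeze=60)

```text
time: 13.6
ee_pos: [0.502, -0.3112, 0.2531]
eef_rot: [0.976, -0.001, 0.22, -0.0]
ft_force: [-36.9, 13.0, 44.6]
width: 0.033
```

```bash
python3 look.py a5
```

```text
13.6 F tool [-14.2195 -12.9687 -56.1124] M [ 2.8908 -3.6737  0.0216] 0.03298398856977497 [ 0.502  -0.3112  0.2531] d -0.013143246009238635
(array([ 0.0012,  0.0001, -0.0131]), array([-0.0004, -0.0034, -0.0025]))
```

View pics/a5.png

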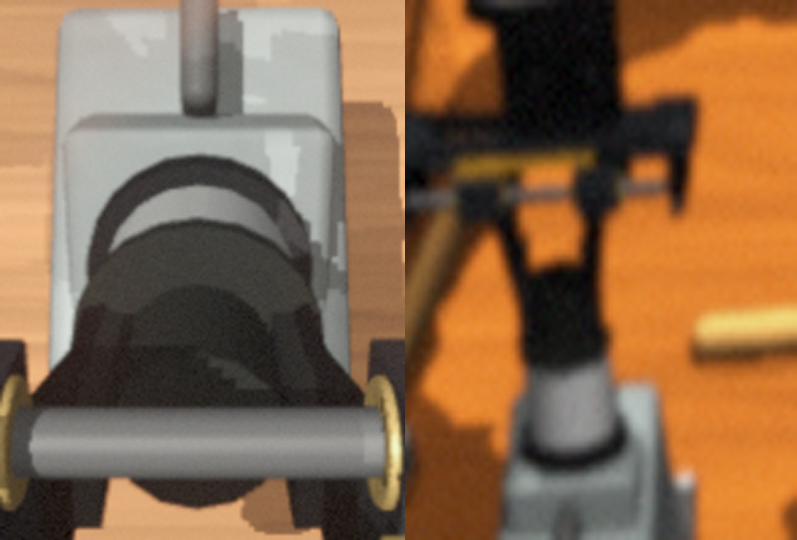

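Emit:
arm_command(commands=[[0,[-0.0005,-0.0005,-0.001],[0,0,0]],[0,[-0.001,-0.001,-0.002],[0,0,0]],[0,[-0.001,-0.001,-0.0025],[0,0,0]],[0,[-0.001,-0.001,-0.0025],[0,0,0]],[0,[-0.001,-0.001,-0.0025],[0,0,0]],[0,[-0.001,-0.001,-0.0025],[0,0,0]],[0,[-0.001,-0.001,-0.0025],[0,0,0]],[0,[-0.001,-0.001,-0.0025],[0,0,0]],[0,[-0.001,-0.001,-0.0025],[0,0,0]],[0,[-0.001,-0.001,-0.0025],[0,0,0]]], squeeze=60)

```text
time: 14.53
ee_pos: [0.5015, -0.3108, 0.2534]
eef_rot: [0.975, -0.001, 0.22, 0.001]
ft_force: [-7.7, -0.2, 16.7]
width: 0.0331
```

```bash
python3 look.py a6
```

```text
14.5333 F tool [  0.2304   0.2802 -18.3514] M [ 0.0997 -0.596  -0.0281] 0.033063031818500434 [ 0.5015 -0.3108  0.2534] d -0.012684670842960627
(array([ 0.0015,  0.0005, -0.0127]), array([ 0.0026, -0.0045, -0.0021]))
```

Emit:
arm_command(commands=[[0,[0,0,0.0005],[0,0,0]],[0,[0,0,0.0008],[0,0,0]],[0,[0,0,0.0008],[0,0,0]],[0,[0,0,0.0008],[0,0,0]],[0,[0,0,0.0008],[0,0,0]],[0,[0,0,0.0008],[0,0,0]],[0,[0,0,0.0008],[0,0,0]],[0,[0,0,0.0008],[0,0,0]],[0,[0,0,0.0008],[0,0,0]],[0,[0,0,0.0008],[0,0,0]]], squeeze=60)

```text
time: 15.47
ee_pos: [0.5016, -0.3108, 0.2533]
eef_rot: [0.975, -0.001, 0.221, 0.001]
ft_force: [-14.7, 2.5, 23.4]
width: 0.033
```

```bash
python3 look.py a7
```

```text
15.4667 F tool [ -3.1524  -2.4021 -27.4656] M [ 0.7051 -1.2427  0.0244] 0.032975093088515914 [ 0.5016 -0.3108  0.2533] d -0.012829340708047088
(array([ 0.0015,  0.0005, -0.0128]), array([ 0.0023, -0.0047, -0.0022]))
```

View pics/a7.png

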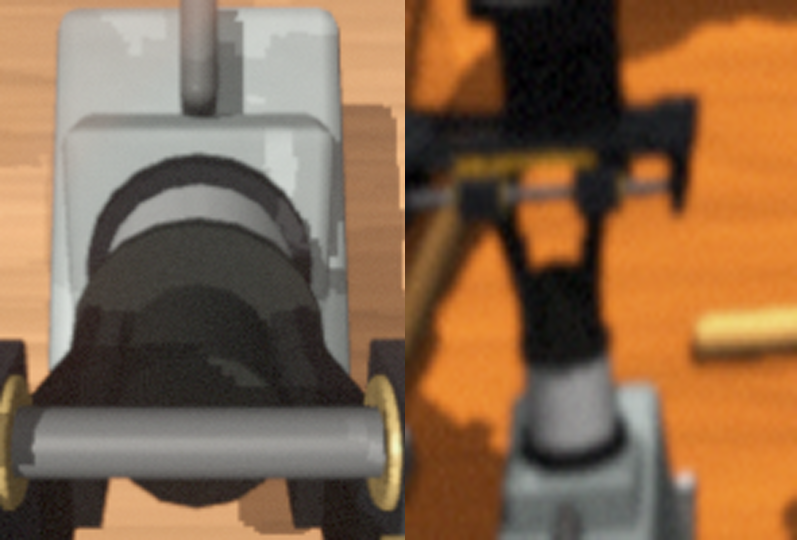

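Emit:
arm_command(commands=[[0,[0,0,-0.001],[0,0,0]],[0,[0,0,-0.002],[0,0,0]],[0,[0,0,-0.0035],[0,0,0]],[0,[0,0,-0.005],[0,0,0]],[0,[0,0,-0.0065],[0,0,0]],[0,[0,0,-0.008],[0,0,0]],[0,[0,0,-0.0095],[0,0,0]],[0,[0,0,-0.01],[0,0,0]],[0,[0,0,-0.01],[0,0,0]],[0,[0,0,-0.01],[0,0,0]]], squeeze=60)

```text
time: 16.4
ee_pos: [0.497, -0.3098, 0.2594]
eef_rot: [0.976, -0.001, 0.219, 0.0]
ft_force: [2.6, -4.1, 3.9]
width: 0.0326
```

```bash
python3 look.py a8
```

```text
16.4 F tool [ 4.0192  4.1093 -2.3868] M [-1.163   0.3677  0.0831] 0.032626737102656476 [ 0.497  -0.3098  0.2594] d -0.005355445905968398
(array([ 0.0029,  0.0015, -0.0054]), array([ 0.0009, -0.0009, -0.0018]))
```

View pics/a8.png

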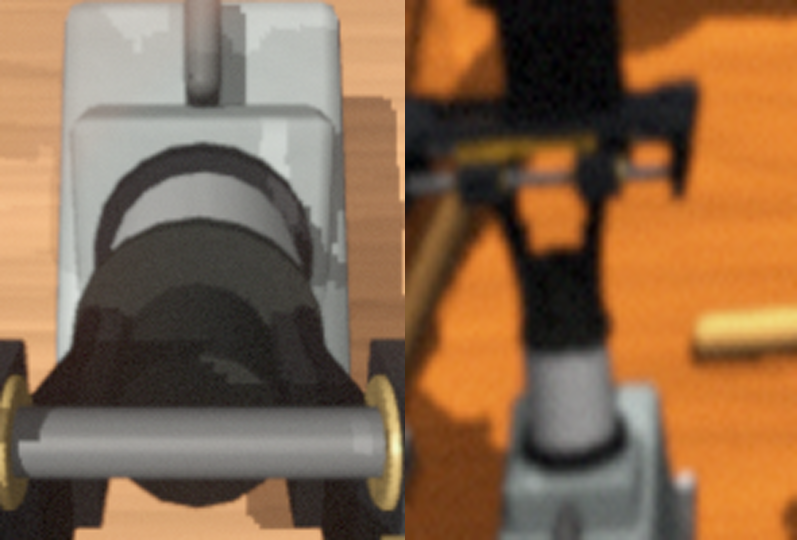

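Emit:
arm_command(commands=[[0,[0.0005,0.0005,-0.001],[0,0,0]],[0,[0.0015,0.001,-0.002],[0,0,0]],[0,[0.0015,0.001,-0.003],[0,0,0]],[0,[0.0015,0.001,-0.003],[0,0,0]],[0,[0.0015,0.001,-0.003],[0,0,0]],[45,[0.0015,0.001,-0.003],[0,0,0]],[60,[0.0015,0.001,-0.003],[0,0,0]],[100,[0.0015,0.001,-0.003],[0,0,0]],[100,[0.0015,0.001,-0.003],[0,0,0]],[100,[0.0015,0.001,-0.003],[0,0,0]]])

```text
time: 17.33
ee_pos: [0.497, -0.3099, 0.2622]
eef_rot: [0.976, -0.001, 0.218, -0.0]
ft_force: [-0.6, -0.4, -0.9]
width: 0.058
```

```bash
python3 look.py a9
```

```text
17.3333 F tool [-0.9477  0.3991  0.4955] M [ 0.041  -0.5299  0.0021] 0.05798605258036497 [ 0.497  -0.3099  0.2622] d -0.002821659188004949
(array([ 0.0018,  0.0014, -0.0028]), array([-0.0007,  0.0004, -0.0013]))
```

View pics/a9.png

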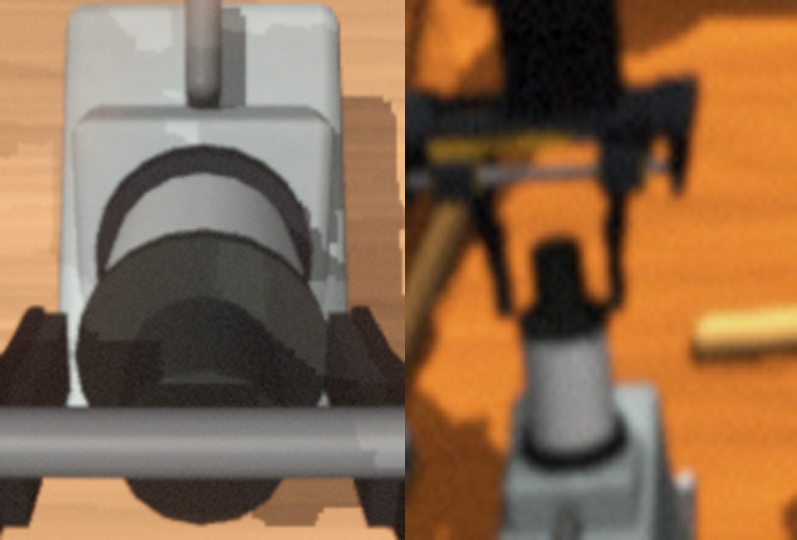

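Emit:
arm_command(commands=[[100,[0,0,0],[0,0,0]],[100,[0,0,0],[0,0,0]],[100,[0,0,0],[0,0,0]],[100,[0,0,-0.015],[0,0,0]],[100,[0,0,-0.03],[0,0,0]],[100,[0,0,-0.05],[0,0,0]],[100,[0,0,-0.075],[0,0,0]],[100,[-0.02,0,-0.1],[0,0,0]],[100,[-0.05,0,-0.12],[0,0,0]],[100,[-0.075,0,-0.13],[0,0,0]]])

```text
time: 18.27
ee_pos: [0.3721, -0.3109, 0.3499]
eef_rot: [0.976, -0.001, 0.219, 0.001]
ft_force: [-0.3, -0.5, 0.3]
width: 0.0867
```

```bash
python3 - <<'E'
from h import *
import pickle
s=read_state();print(s['time'],s['joint_positions'],s['ft_force'],s['ee_pos'])
c=camera('wrist');save(c['pixels'],'w9.png');pickle.dump((s,c),open('w9.pkl','wb'))
sc=camera('scene');tp=camera('top')
b=cv2.resize(sc['pixels'][130:220,120:210],None,fx=5,fy=5,interpolation=cv2.INTER_CUBIC)
t=cv2.resize(sc['pixels'][130:250,250:330],None,fx=3.75,fy=3.75,interpolation=cv2.INTER_CUBIC)
save(np.hstack([b,t]),'st9.png');save(sc['pixels'],'s9.png')
E
```

```text
18.2667 [ 0.3223 -0.2372  0.3885  1.9703 -0.2233  1.0612 -0.7798] [-0.3063 -0.5398  0.2923] [ 0.3721 -0.3109  0.3499]
```

View pics/w9.png

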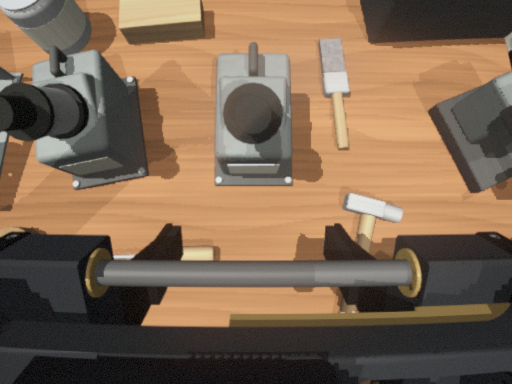

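View pics/st9.png

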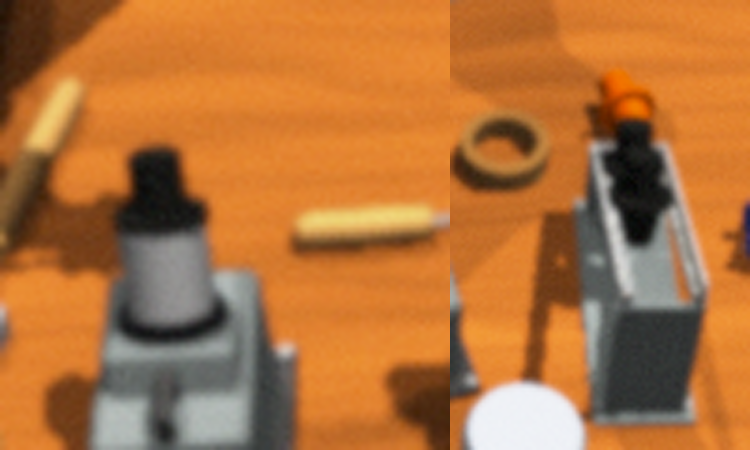

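```bash
python3 - <<'E'
from h import *
s=read_state()
T=RC@R.from_rotvec([.7,0,0]).as_matrix()
print(rel(s,[.42,-.44,.31],T))
E
```

```text
(array([0.0271, 0.129 , 0.0556]), array([ 0.7008, -0.0032, -0.003 ]))
```

Emit:
arm_command(commands=[[100,[0,0.03,0.0],[0.1,0,0]],[100,[0.005,0.06,0.01],[0.2,0,0]],[100,[0.01,0.09,0.02],[0.3,0,0]],[100,[0.02,0.12,0.03],[0.4,0,0]],[100,[0.027,0.129,0.04],[0.5,0,0]],[100,[0.027,0.129,0.05],[0.6,0,0]],[100,[0.027,0.129,0.055],[0.7,0,0]],[100,[0.027,0.129,0.055],[0.7,0,0]],[100,[0.027,0.129,0.055],[0.7,0,0]],[100,[0.027,0.129,0.055],[0.7,0,0]]])

```text
time: 19.25
ee_pos: [0.4216, -0.4394, 0.3099]
eef_rot: [0.917, 0.074, 0.205, -0.333]
ft_force: [-0.9, -0.6, 0.8]
width: 0.0869
```

```bash
python3 - <<'E'
from h import *
import pickle
s=read_state();print(s['time'],s['joint_positions'],s['ft_force'],s['ee_pos'])
c=camera('wrist');save(c['pixels'],'w10.png');pickle.dump((s,c),open('w10.pkl','wb'))
E
```

```text
19.25 [ 0.626   0.5986  0.5974  1.3417 -0.9134  1.868  -0.1883] [-0.8642 -0.5886  0.8308] [ 0.4216 -0.4394  0.3099]
```

View pics/w10.png

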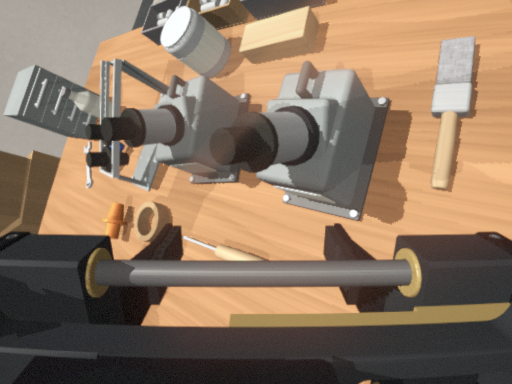

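```bash
python3 - <<'E'
from h import *
import pickle
s,c=pickle.load(open('w10.pkl','rb'))
save(cv2.resize(c['pixels'][85:205,190:340],None,fx=5,fy=5,interpolation=cv2.INTER_CUBIC),'w10z.png')
E
```

```text
(no output)
```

View pics/w10z.png

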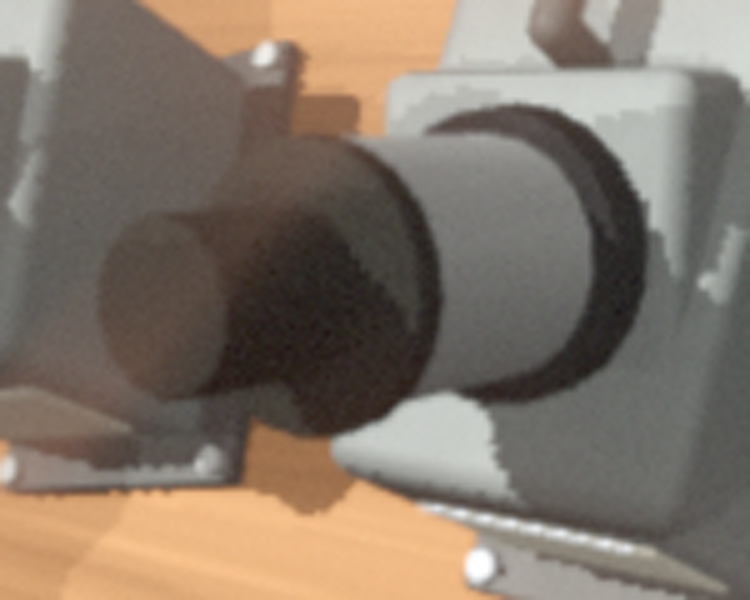

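```bash
python3 - <<'E'
from h import *
s=read_state()
T=RC@R.from_rotvec([1.1,0,0]).as_matrix()
print(rel(s,[.44,-.475,.245],T))
E
```

```text
(array([-0.0116,  0.071 ,  0.029 ]), array([ 0.4043, -0.0013,  0.0008]))
```

Emit:
arm_command(commands=[[100,[0,0.02,0.0],[0.1,0,0]],[100,[-0.005,0.04,0.005],[0.2,0,0]],[100,[-0.01,0.06,0.01],[0.3,0,0]],[100,[-0.012,0.07,0.02],[0.4,0,0]],[100,[-0.012,0.07,0.029],[0.4,0,0]],[100,[-0.012,0.07,0.029],[0.4,0,0]],[100,[-0.012,0.07,0.029],[0.4,0,0]],[100,[-0.012,0.07,0.029],[0.4,0,0]],[100,[-0.012,0.07,0.029],[0.4,0,0]],[100,[-0.012,0.07,0.029],[0.4,0,0]]])

```text
time: 20.13
ee_pos: [0.4395, -0.4737, 0.2454]
eef_rot: [0.833, 0.114, 0.186, -0.508]
ft_force: [0.7, 0.4, 0.0]
width: 0.0871
```

```bash
python3 - <<'E'
from h import *
import pickle
s=read_state();print(s['time'],s['joint_positions'],s['ft_force'],s['ee_pos'])
c=camera('wrist');save(c['pixels'],'w11.png');pickle.dump((s,c),open('w11.pkl','wb'))
sc=camera('scene')
b=[cv2.resize(sc['pixels'][150:205,a:a+45],None,fx=8,fy=8,interpolation=cv2.INTER_CUBIC) for a in (135,210)]
save(np.hstack(b),'s11.png')
E
```

```text
20.1333 [ 1.0682  0.9265 -0.0821  0.9872 -0.75    2.0552 -0.3716] [0.6706 0.4397 0.045 ] [ 0.4395 -0.4737  0.2454]
```

View pics/w11.png

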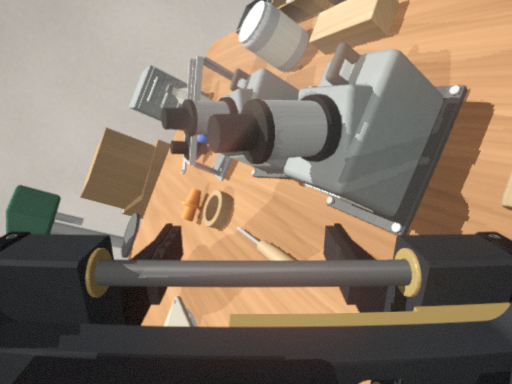

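View pics/s11.png

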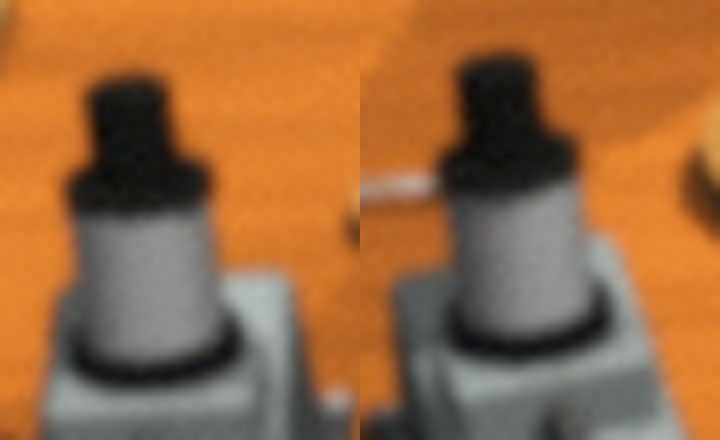

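```bash
python3 - <<'E'
from h import *
import pickle
s,c=pickle.load(open('w11.pkl','rb'))
save(cv2.resize(c['pixels'][80:180,195:355],None,fx=5,fy=5,interpolation=cv2.INTER_CUBIC),'w11z.png')
E
```

```text
(no output)
```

View pics/w11z.png

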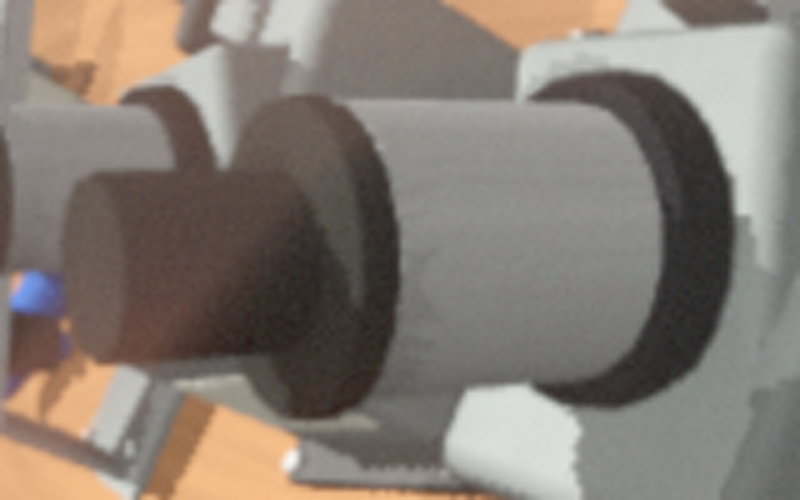

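Emit:
arm_command(commands=[[100,[0,-0.01,-0.02],[-0.1,0,0]],[100,[0,-0.02,-0.04],[-0.2,0,0]],[100,[0,-0.03,-0.05],[-0.3,0,0]],[100,[0,-0.03,-0.05],[-0.3,0,0]],[100,[0,-0.03,-0.05],[-0.3,0,0]],[100,[0,-0.03,-0.05],[-0.3,0,0]],[100,[0,-0.03,-0.05],[-0.3,0,0]],[100,[0,-0.03,-0.05],[-0.3,0,0]],[100,[0,-0.03,-0.05],[-0.3,0,0]],[100,[0,-0.03,-0.05],[-0.3,0,0]]])

```text
time: 21.07
ee_pos: [0.4181, -0.5049, 0.2873]
eef_rot: [0.899, 0.084, 0.201, -0.381]
ft_force: [-0.4, -0.2, -0.4]
width: 0.0869
```

```bash
python3 - <<'E'
from h import *
s=read_state();print(s['time'],s['joint_positions'],s['ft_force'],s['ee_pos'])
save(camera('top')['pixels'],'t12.png')
print(close_job())
E
```

```text
21.0667 [ 1.0848  0.7525 -0.0248  1.0665 -0.6793  1.8902 -0.3487] [-0.4129 -0.2091 -0.4101] [ 0.4181 -0.5049  0.2873]
the job is handed in; nothing more can be done
None
```

View pics/t12.png

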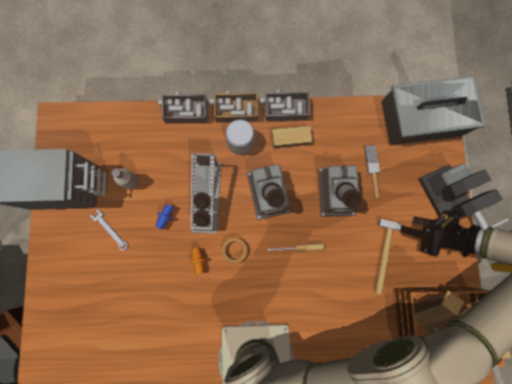

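I closed the open can with the front stopper and handed the job in at about 21 s. I lifted the stopper out of the lane along its axis, and the other two ran down behind it. I set it nose first in the neck and pressed it through the spring and the seal until it stopped hard. I eased off with the neck while still gripping, then let go.

- **Seating:** the tool ended about 23 mm past first contact, which matches 12 mm of neck give plus about 11 mm of seal travel. A close side view and a scene view next to the full can both show the flange flush on the rim and the knob in line with the neck. I saw the flange from one side only, and the camera looked slightly down on it, so a very small gap on the far side can't be fully ruled out.
- **Press force:** the first hard stop peaked at about 56 N at the wrist, with about 14 N sideways. That is more than the 20 to 25 N advised, but below the 120 N wrist limit. I re-centred and pressed again at about 27 N with little side load.
- **Disagreement:** camera estimates of the rim position and of where the stopper sat in the hand differed by 2 to 5 mm. I steered by the wrist camera and the measured side forces.
- **End state:** the top picture shows two stoppers at the front of the lane. The other objects are where they were, and the robot is clear of everything.

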